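Tip the mixing balls into the bottle with the lipped scoop

ROBOT

A 6-joint arm with a two-finger parallel gripper is mounted at the origin on the work surface; the furniture and walls round the work are solid. World frame = base frame: x ahead of the robot, y to its left, z up, the work surface at z = 0. Lengths are in m, angles in degrees, forces in N, time in s.
With the tool pointing down it reaches from about 0.4 to 0.825 m from the base axis. Payload 7 kg.
Tool frame: the origin (TCP) lies midway between the tips of the shut fingers; the grasp point (between the pads) lies 19 mm behind it; x points along the fingers, z is the direction in which the jaws open and shut, and the axes are right-handed (so a half turn about x gives the same grasp; the last joint's range is limited). The gripper opens to 88 mm and grips with 3 to 60 N. Pads are 19 mm wide; open, the fingers measure 130 mm over their backs; the gripper's body (78 mm by 193 mm) begins 47 mm behind the grasp point.
Start: joints at [-48.409, 20.546, 0.682, 0, -70.136, -16.507], TCP at [0.286, -0.611, 0.188] pointing down, gripper open.
Joint ranges: [-176.03, 176.03], [-82.01, 121.73], [-58.28, 71.71], [-173.87, 95.51], [-174.79, -0.11], [-173.66, 173.66]. Speed limits (degrees/s): [136.94, 136.94, 172.46, 180, 180, 180].

INTERFACE

Orientations are given as [roll, pitch, yaw] about the fixed x, y, z axes, in that order (R = Rz(yaw) Ry(pitch) Rx(roll)).
In Python, from plant import get_state, capture, close_job gives the robot as it stands.
- The arm moves only by the tool play_rows, never from a script. Its argument "series" is one flat list of numbers, 4 for each row, row after row: the shift along the tool's x, y, z in m, then the turn about the tool's x in rad. In form: [tx, ty, tz, spin, tx, ty, tz, spin, ...]. A call has exactly 5 rows; each row shifts and turns the commanded pose from where the row before left it, along the tool's axes as they then stand; what a row does not reach is not made up. A row lasts 1/12 s, in which the tool goes at most 41.7 mm and 7.16 degrees, less where a joint would pass 70% of its speed; a pose out of reach is approached as far as the arm can. A call is refused whole if a number of a shift passes 0.0417 or a number of a turn 0.125, either way. A call with a gripper value outside its range is refused whole. "jaw" is the opening in per cent of the stroke, from 0 (shut) to 100 (fully open), set as the call begins (left out, the last holds). The fingers move at their own pace and stop on an object; "squeeze" is the grip in N (left out, the last holds). Time passes only in rows, so rows that do not move let the fingers close, or fill a call up. It gives the time, the measured TCP pose, the force and the opening at its end, in the units of the state.
- get_state(): the state, without advancing time (a new reading comes with each control period).
- capture(name): name is "scene" or "side" or "wrist"; returns a dict with "img" (420x560x3 uint8, blue, green, red), "K" (3x3 intrinsics, pixels), "world_from_camera" (4x4, takes a point from camera to world coordinates). Camera axes: x right, y down, z forward; pixel columns grow to the right and rows downward; lengths in m; the calibration is good to about 2 mm. A picture is of the moment at which its call begins. There is no depth.
- close_job(): hands the job in, once; it reports no verdict.
The state is a dict: "time_s": time; "joints": joint angles; "qd": joint speeds; "joint_torque": joint torques, N m; "tcp_pos": TCP position; "eef_rot": TCP orientation; "contact_force": force on the tool from outside, world axes, zero at the start; "moment": the same for the moment, N m; "gripper_width": finger opening in m.
Only numpy, scipy, OpenCV 4.12 (cv2) and the standard library are available. Lean on these libraries where they do the work, as an engineer would, in place of code of your own. Each camera call takes 0.05 s, during which the arm holds its last target.

TASK

Pick up the blue scoop by its black grip. With the scoop level and the three steel mixing balls still in it, lower its turned-down lip just inside the mouth of the glass bottle, and only then tilt it so that all three balls run into the bottle and none misses. Stand the empty scoop level on the table again, leaving the bottle upright where it stands and the red-capped white pot undisturbed.

Things in the scene. Friction and masses are not known exactly. Their poses are not given: they have to be found in the camera images.
- scoop_grip (a point): Centre of the upright black grip block at the rear of a loose blue plastic scoop (90 g): block 42 mm long (x) x 14 mm thick (y) x 62 mm tall, reaching down to the scoop's flat underside, 45 mm below this point. x points forward along the scoop to its spout, y across the block, z up when the scoop stands level. All scoop points share these axes.
- scoop_channel (a point): Rear end of the floor of the scoop's open channel, at its back wall: 35 mm ahead of the grip point, 39 mm below it. The channel is 22 mm wide (27 outside), walls 20 mm high, 120 mm long; its floor climbs 9 degrees to the spout, so balls stay back until it is tipped over 9 degrees nose down. The scoop stands on its rear 76 mm; the last 45 mm, the spout, overhangs, its underside 15 to 21 mm up.
- scoop_lip (a point): Tip (lowest edge, mid-width) of the turned-down lip at the spout's end: 161 mm ahead of the grip point and 37.5 mm below it, 7.5 mm above the table when the scoop stands level. The lip is a plate 27 mm wide, 3 mm thick, hanging about 17 mm below the channel floor's end and 12 mm below the spout's underside. Balls roll over its top edge.
- bottle_mouth (a point): Centre of the mouth of a loose clear glass bottle (0.28 kg) standing on the table, in the plane of its rim, 90 mm above its underside. Mouth 44 mm inside diameter, rim 50 mm outside; straight neck 18 mm long, then a shoulder to a body of 72 mm diameter below 55 mm height; inner floor 5 mm up. z is the bottle's axis, up.
- gel_pot: Bystander: white pot with a red screw cap, 48 mm diameter, 52 mm tall; origin at the centre of its underside.
- ball_0_center (a point): Centre of steel mixing ball 1 of 3, 15 mm diameter, 14 g, lying in the scoop's channel at the start; it rolls freely.
- ball_1_center (a point): Centre of steel mixing ball 2 of 3, 15 mm diameter, 14 g, lying in the scoop's channel at the start; it rolls freely.
- ball_2_center (a point): Centre of steel mixing ball 3 of 3, 15 mm diameter, 14 g, lying in the scoop's channel at the start; it rolls freely.
Things that resemble listed ones, but are neither listed nor needed, are in the scene too. There is more than one size of the part that bears scoop_grip; the job needs the larger.

How it is judged:
By the outcome, as a careful person would: the job done as asked, in the order asked, and still so for the second after the job is handed in, with the robot touching nothing.
It also fails if it takes over 72 s, if anything falls off the work surface, if the arm or the gripper's body presses on something with over 40 N, if the wrist force passes 120 N, or if a joint passes its speed limit or range.

## Working session

There is one attempt and no reset: what is moved stays moved. The work goes in short steps, Python scripts to look and compute and a tool call to move; the robot and the scene stay as the last step left them, time stands still between calls to the robot, and variables do not carry over. Pictures are saved under pics/ and viewed, and the job is handed in when it is done.

Besides the shell and the picture viewer there is one more tool, called by a JSON object that holds its "op" and its "data". play_rows: Moves the arm, as the interface text tells. Its arguments: {"type":"object","properties":{"series":{"type":"array","items":{"type":"number"}},"jaw":{"type":"number"},"squeeze":{"type":"number"}},"required":["series"]}

```bash
mkdir -p pics; ls; python3 - <<'E'
from plant import *
import cv2
print(get_state())
for n in("scene","side","wrist"):
    c=capture(n); cv2.imwrite(f"pics/{n}0.png",c["img"]); print(n,c["K"].tolist(),c["world_from_camera"].round(4).tolist())
E
```

```text
pics
{'time_s': 0.0, 'joints': array([-4.84092032e+01,  2.05925465e+01,  6.31709470e-01, -2.14310399e-02,
       -7.01364838e+01, -1.65071820e+01]), 'qd': array([-0.03827949,  0.0232905 , -0.00345763, -0.06482956, -0.02948657,
       -0.0429437 ]), 'joint_torque': array([ 3.86285219e-04, -5.82716346e+01,  2.93060070e+01,  6.99741930e+00,
        6.86577841e-03, -1.55766948e-04]), 'tcp_pos': array([ 0.28588702, -0.61082569,  0.18739041]), 'eef_rot': array([  4.81329708,  89.90061512, 119.88961295]), 'contact_force': array([ 0.10178542, -0.01474292,  0.63123001]), 'moment': array([-0.04335369,  0.02008894, -0.03559418]), 'gripper_width': 0.0874260522966562}
scene [[403.22111385989115, 0.0, 279.1538462092921], [0.0, 403.22111385989115, 209.78480535818264], [0.0, 0.0, 1.0]] [[0.6829, -0.4882, 0.5434, 0.1129], [-0.7305, -0.453, 0.5111, -0.4849], [-0.0034, -0.746, -0.666, 0.646], [0.0, 0.0, 0.0, 1.0]]
side [[474.64265063023237, 0.0, 282.43785713034237], [0.0, 474.64265063023237, 211.05659889806827], [0.0, 0.0, 1.0]] [[-0.7911, -0.2501, 0.5582, 0.1223], [-0.6117, 0.3223, -0.7225, 0.6199], [0.0008, -0.913, -0.4079, 0.4357], [0.0, 0.0, 0.0, 1.0]]
wrist [[359.1989241425672, 0.0, 280.7245444186304], [0.0, 359.1989241425672, 211.21606708229183], [0.0, 0.0, 1.0]] [[-0.4236, 0.871, 0.2487, 0.2184], [0.9058, 0.4065, 0.1191, -0.6422], [0.0027, 0.2757, -0.9612, 0.3853], [0.0, 0.0, 0.0, 1.0]]
```

View pics/scene0.png

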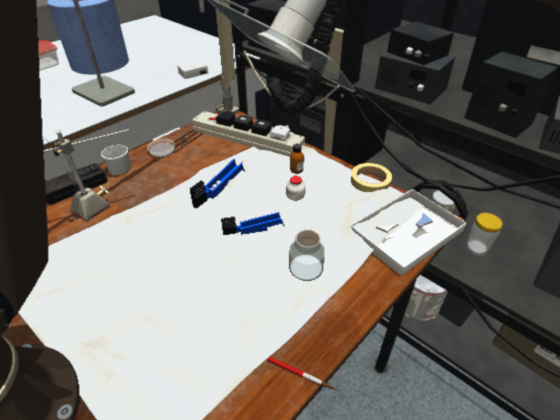

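View pics/side0.png

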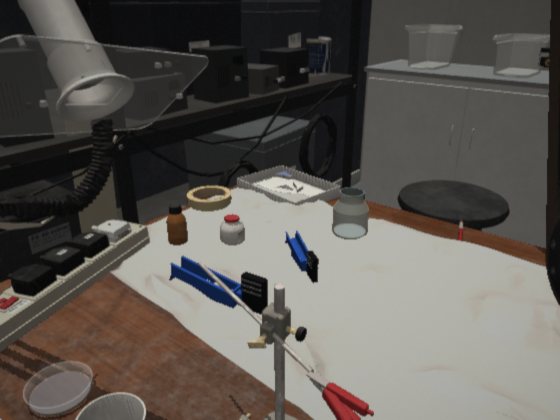

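View pics/wrist0.png

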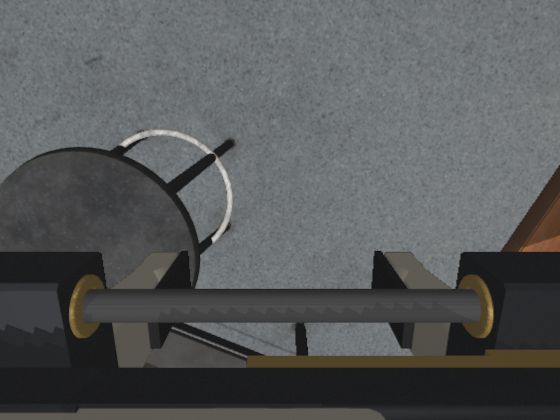

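Scene picture: blue scoops at about (218,182) and (252,224), bottle at (307,255), pot at (296,188) with a brown decoy bottle at (297,158). I'll enlarge both scoops.

```bash
python3 - <<'E'
import cv2,numpy as np
s=cv2.imread("pics/scene0.png");d=cv2.imread("pics/side0.png")
a=cv2.resize(s[140:290,180:340],None,fx=4,fy=4,interpolation=cv2.INTER_CUBIC)
b=cv2.resize(d[175:325,160:380],None,fx=3.6,fy=3.6,interpolation=cv2.INTER_CUBIC)
cv2.imwrite("pics/c1.png",a);cv2.imwrite("pics/c2.png",b)
E
```

```text
(no output)
```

View pics/c1.png

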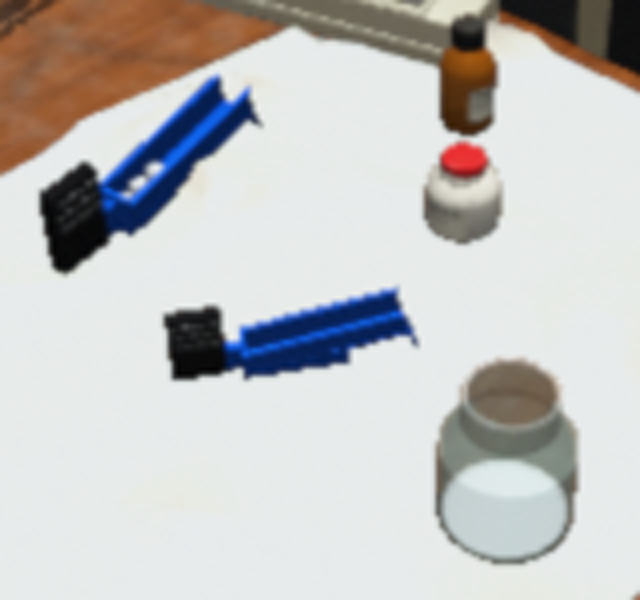

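View pics/c2.png

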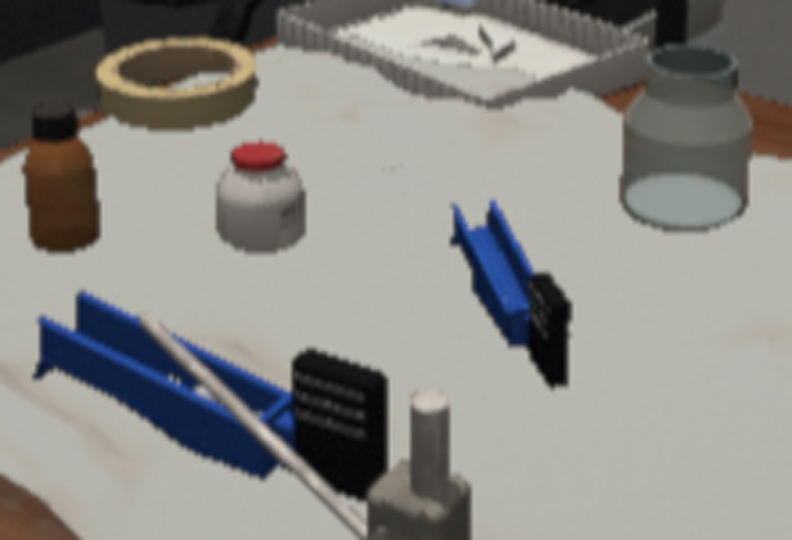

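The upper-left scoop in scene pixels (218,182) has the bigger black grip, and its channel holds the white/steel balls. The one at (252,224) is smaller and empty. The task calls for the larger, so I'm using the one at (218,182). Next I'll measure it.

```bash
cat > h.py <<'E'
import numpy as np,cv2
from plant import *
def ray(c,p):
    T=c["world_from_camera"];d=T[:3,:3]@np.linalg.inv(c["K"])@np.array([p[0],p[1],1.]);return T[:3,3],d/np.linalg.norm(d)
def onz(c,p,z):
    o,d=ray(c,p);return o+d*(z-o[2])/d[2]
def tri(c1,p1,c2,p2):
    o1,d1=ray(c1,p1);o2,d2=ray(c2,p2)
    A=np.stack([d1,-d2],1);s=np.linalg.lstsq(A,o2-o1,rcond=None)[0]
    a=o1+d1*s[0];b=o2+d2*s[1];return (a+b)/2,np.linalg.norm(a-b)
def proj(c,P):
    T=c["world_from_camera"];q=T[:3,:3].T@(np.asarray(P,float)-T[:3,3]);q=c["K"]@q;return q[:2]/q[2]
def big(m):
    n,l,st,ce=cv2.connectedComponentsWithStats(m.astype(np.uint8));i=1+np.argmax(st[1:,4]);return l==i,ce[i],st[i]
E
python3 - <<'E'
from h import *
c=capture("scene");s=capture("side")
im=c["img"].astype(int)
roi=np.zeros(im.shape[:2],bool);roi[170:215,185:212]=1
m,ce,st=big((im.max(2)<60)&roi);print("black scene",ce,st)
print("grip",onz(c,ce,0.031))
im2=s["img"].astype(int);roi=np.zeros(im.shape[:2],bool);roi[265:315,238:270]=1
m2,ce2,st2=big((im2.max(2)<60)&roi);print("black side",ce2,st2,onz(s,ce2,0.031), tri(c,ce,s,ce2))
print("lip",onz(c,(244.75,170.8),0.0075),onz(s,(170.6,279.4),0.0075),tri(c,(244.75,170.8),s,(170.6,279.4)))
# blue channel walls top front corners
# scene c1 crop corners: far wall tip (216,77), near wall tip (250,88)
for p in((216,77),(250,88)):
    q=(p[0]/4+180-.4,p[1]/4+140-.4);print("wall",onz(c,q,0.045))
# bottle
for nm,p in(("rimtop",(513,359)),("rimleft",(463,400)),("rimright",(562,400)),("rimbot",(513,434))):
    q=(p[0]/4+180-.4,p[1]/4+140-.4);print(nm,onz(c,q,0.09))
for nm,p in(("rimtop",(692,44)),("rimleft",(648,62)),("rimright",(740,66)),):
    q=(p[0]/3.6+160-.4,p[1]/3.6+175-.4);print(nm,onz(s,q,0.09))
for nm,p in(("bl",(437,510)),("br",(573,510)),("bb",(507,563))):
    q=(p[0]/4+180-.4,p[1]/4+140-.4);print(nm,onz(c,q,0.0))
for nm,p in(("bl",(621,200)),("br",(748,204)),("bb",(685,230))):
    q=(p[0]/3.6+160-.4,p[1]/3.6+175-.4);print(nm,onz(s,q,0.0))
p=(463,160);print("pot cap",onz(c,(p[0]/4+180-.4,p[1]/4+140-.4),0.05), onz(s,(258/3.6+160,155/3.6+175),.05))
p=(465,30);print("brown",onz(c,(p[0]/4+180-.4,p[1]/4+140-.4),0.07))
E
```

```text
black scene [198.22413793 194.25862069] [191 181  16  27 290]
grip [0.52358078 0.16740084 0.031     ]
black side [253.96912114 291.80047506] [241 273  26  41 842] [0.52680386 0.16660303 0.031     ] (array([0.52467424, 0.16783564, 0.03147181]), np.float64(0.002371409850985747))
lip [0.68548865 0.1790747  0.0075    ] [0.68455171 0.19777378 0.0075    ] (array([ 0.6949087 ,  0.18938784, -0.00158221]), np.float64(0.001926500419861836))
wall [0.66815623 0.19973057 0.045     ]
wall [0.67472313 0.17433154 0.045     ]
rimtop [ 0.56270343 -0.13885478  0.09      ]
rimleft [ 0.52505653 -0.13932119  0.09      ]
rimright [ 0.55724029 -0.17397347  0.09      ]
rimbot [ 0.52440988 -0.17102552  0.09      ]
rimtop [ 0.55801618 -0.17284175  0.09      ]
rimleft [ 0.56322378 -0.13439219  0.09      ]
rimright [ 0.52072486 -0.15998259  0.09      ]
bl [ 0.52318856 -0.12580639  0.        ]
br [ 0.57119771 -0.17745486  0.        ]
bb [ 0.52151201 -0.17469157  0.        ]
bl [ 0.57829823 -0.13810635  0.        ]
br [ 0.51825497 -0.17818698  0.        ]
bb [ 0.53027625 -0.12809391  0.        ]
pot cap [0.70602786 0.01873688 0.05      ] [0.70709784 0.02301312 0.05      ]
brown [0.79085686 0.0923021  0.07      ]
```

```bash
cat >> h.py <<'E'
from scipy.spatial.transform import Rotation as Ro
def RT(st=None):
    st=st or get_state();return Ro.from_euler('xyz',st["eef_rot"],degrees=True).as_matrix(),np.array(st["tcp_pos"])
def plan(target,yaw_scoop=None):
    R,p=RT();d=R.T@(np.array(target)-p)
    print("tcp",p.round(4),"tool shift",d.round(4))
    j=np.degrees(np.arctan2(R[1,2],R[0,2]));print("jaw dir yaw",round(j,2),"tilt: tool x",R[:,0].round(4))
    if yaw_scoop is not None:
        for o in(90,-90):
            e=(j-(yaw_scoop+o)+180)%360-180
            print("spin needed rad",round(np.radians(e),4),"offset",o)
    print("joints",get_state()["joints"].round(1))
E
python3 - <<'E'
from h import *
plan([.525,.167,.12],7.6);plan([.525,.167,.12],-80)
E
```

```text
tcp [ 0.2861 -0.6111  0.1879] tool shift [ 0.0683 -0.5463  0.6034]
jaw dir yaw 115.08 tilt: tool x [-4.e-04  7.e-04 -1.e+00]
spin needed rad 0.3051 offset 90
spin needed rad -2.8365 offset -90
joints [-48.4  20.6   0.7  -0.  -70.1 -16.5]
tcp [ 0.2861 -0.6111  0.1879] tool shift [ 0.0683 -0.5463  0.6034]
jaw dir yaw 115.08 tilt: tool x [-4.e-04  7.e-04 -1.e+00]
spin needed rad 1.834 offset 90
spin needed rad -1.3076 offset -90
joints [-48.4  20.6   0.7  -0.  -70.1 -16.5]
```

```bash
python3 - <<'E'
from h import *
c=capture("scene");s=capture("side")
print("stand base",onz(c,(88,210),0),"rod ends",tri(c,(130,130),s,(205,266)),tri(c,(75,142),s,(310,370)), "stand top",tri(c,(65,135),s,(279,288)))
print("small grip",onz(c,(228,226),.02))
E
```

```text
stand base [0.3260572  0.34808007 0.        ] rod ends (array([0.46716859, 0.31485852, 0.16934651]), np.float64(0.004522037438984019)) (array([0.32853891, 0.35215085, 0.15751513]), np.float64(0.06731835635889333)) stand top (array([0.34088771, 0.34194301, 0.20365721]), np.float64(0.0002757909494989793))
small grip [0.50627899 0.04213513 0.02      ]
```

{"op": "play_rows", "data": {"series": [0,-0.0273,0.0302,0,0,-0.0273,0.0302,0,0,-0.0273,0.0302,0,0,-0.0273,0.0302,0,0,-0.0273,0.0302,0], "jaw": 55}}

```text
time_s: 0.77
tcp_pos: [0.3458, -0.415, 0.1883]
eef_rot: [-122.8, 90.0, -7.8]
contact_force: [1.7, -0.1, -0.5]
gripper_width: 0.0594
```

{"op": "play_rows", "data": {"series": [0,-0.0273,0.0302,0,0,-0.0273,0.0302,0,0,-0.0273,0.0302,0,0,-0.0273,0.0302,0,0,-0.0273,0.0302,0]}}

```text
time_s: 1.18
tcp_pos: [0.4055, -0.2202, 0.1888]
eef_rot: [-119.4, 89.9, -4.3]
contact_force: [1.1, 0.7, 0.1]
gripper_width: 0.0479
```

```bash
python3 - <<'E'
from h import *
plan([.525,.167,.14],7.6)
c=capture("wrist");cv2.imwrite("pics/w1.png",c["img"])
E
```

```text
tcp [ 0.4055 -0.2202  0.1888] tool shift [ 0.0489 -0.2723  0.3001]
jaw dir yaw 115.08 tilt: tool x [ 1.1e-03 -1.0e-04 -1.0e+00]
spin needed rad 0.305 offset 90
spin needed rad -2.8366 offset -90
joints [ -3.9  -0.1 -25.    0.  -65.  -61. ]
```

View pics/w1.png

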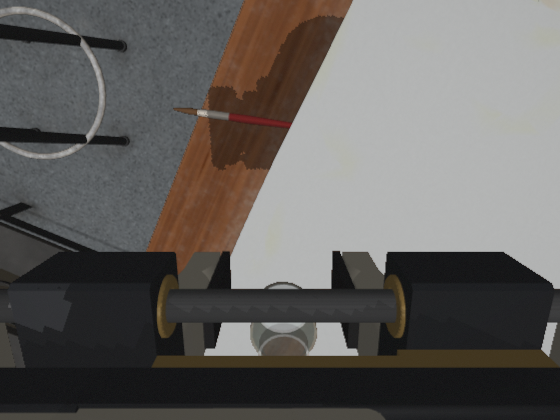

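{"op": "play_rows", "data": {"series": [0,0,0,-0.12,0,0,0,-0.12,0,0,0,-0.12,0,0,0,-0.12,0,0,0,-0.12]}}

```text
time_s: 1.65
tcp_pos: [0.4054, -0.2219, 0.1885]
eef_rot: [-150.5, 90.0, -0.7]
contact_force: [-0.2, -0.1, -0.0]
gripper_width: 0.0483
```

{"op": "play_rows", "data": {"series": [0,0,0,-0.12,0,0,0,-0.12,0,0,0,-0.12,0,0,0,-0.12,0,0,0,-0.12]}}

```text
time_s: 2.07
tcp_pos: [0.4053, -0.2221, 0.1885]
eef_rot: [175.5, 90.0, -0.4]
contact_force: [0.7, -0.2, 0.1]
gripper_width: 0.0481
```

{"op": "play_rows", "data": {"series": [0,0,0,-0.12,0,0,0,-0.12,0,0,0,-0.12,0,0,0,-0.12,0,0,0,-0.12]}}

```text
time_s: 2.48
tcp_pos: [0.4053, -0.2221, 0.1885]
eef_rot: [140.4, 90.0, -1.0]
contact_force: [0.7, -0.6, -0.5]
gripper_width: 0.0488
```

{"op": "play_rows", "data": {"series": [0,0,0,-0.12,0,0,0,-0.12,0,0,0,-0.12,0,0,0,-0.12,0,0,0,-0.12]}}

```text
time_s: 2.9
tcp_pos: [0.4054, -0.2221, 0.1885]
eef_rot: [110.3, 90.0, 3.2]
contact_force: [-0.3, -0.0, -0.7]
gripper_width: 0.0481
```

{"op": "play_rows", "data": {"series": [0,0,0,-0.12,0,0,0,-0.12,0,0,0,-0.12,0,0,0,-0.077,0,0,0,0]}}

```text
time_s: 3.32
tcp_pos: [0.4053, -0.2221, 0.1885]
eef_rot: [83.2, 90.0, 1.0]
contact_force: [0.6, -0.5, 0.5]
gripper_width: 0.0487
```

```bash
python3 - <<'E'
from h import *
plan([.525,.167,.14],7.6)
E
```

```text
tcp [ 0.4053 -0.2221  0.1885] tool shift [ 0.0485  0.1715 -0.3692]
jaw dir yaw -82.17 tilt: tool x [ 3.e-04  0.e+00 -1.e+00]
spin needed rad -3.1376 offset 90
spin needed rad 0.004 offset -90
joints [ -4.2   0.  -25.   -0.  -65.  102. ]
```

{"op": "play_rows", "data": {"series": [0,0.0122,-0.0264,0,0,0.0122,-0.0264,0,0,0.0122,-0.0264,0,0,0.0122,-0.0264,0,0,0.0122,-0.0264,0]}}

```text
time_s: 3.73
tcp_pos: [0.4485, -0.0819, 0.1886]
eef_rot: [93.6, 90.0, 11.1]
contact_force: [1.0, -0.4, -0.5]
gripper_width: 0.0485
```

{"op": "play_rows", "data": {"series": [0,0.0122,-0.0264,0,0,0.0122,-0.0264,0,0,0.0122,-0.0264,0,0,0.0122,-0.0264,0,0,0.0122,-0.0264,0]}}

```text
time_s: 4.15
tcp_pos: [0.4915, 0.0573, 0.1886]
eef_rot: [109.4, 90.0, 26.9]
contact_force: [0.7, -1.3, 0.0]
gripper_width: 0.0485
```

{"op": "play_rows", "data": {"series": [0.01,0.0122,-0.0264,0,0.01,0.0122,-0.0264,0,0.01,0.0122,-0.0264,0,0.01,0.0122,-0.0264,0.004,0,0,0,0]}}

```text
time_s: 4.57
tcp_pos: [0.5255, 0.1695, 0.1455]
eef_rot: [-64.8, 89.8, -147.5]
contact_force: [-0.1, -0.7, 0.2]
gripper_width: 0.0482
```

```bash
python3 - <<'E'
from h import *
plan([.525,.167,.028],7.6)
for n in("wrist","side"):
    c=capture(n);cv2.imwrite(f"pics/{n}2.png",c["img"])
E
```

```text
tcp [0.5255 0.1695 0.1455] tool shift [ 0.1175 -0.0005  0.0022]
jaw dir yaw -82.71 tilt: tool x [-0.0028 -0.0018 -1.    ]
spin needed rad 3.1362 offset 90
spin needed rad -0.0054 offset -90
joints [ 38.2  11.  -18.3  -0.  -60.8  59.1]
```

View pics/wrist2.png

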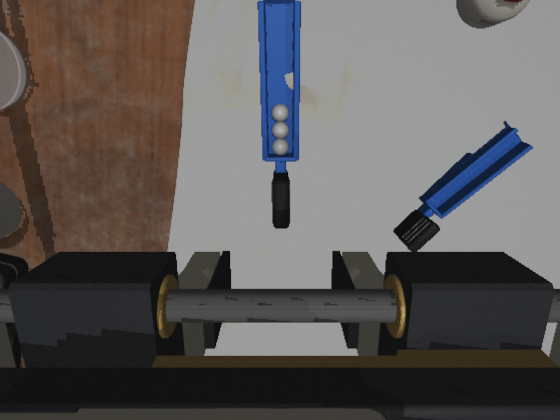

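View pics/side2.png

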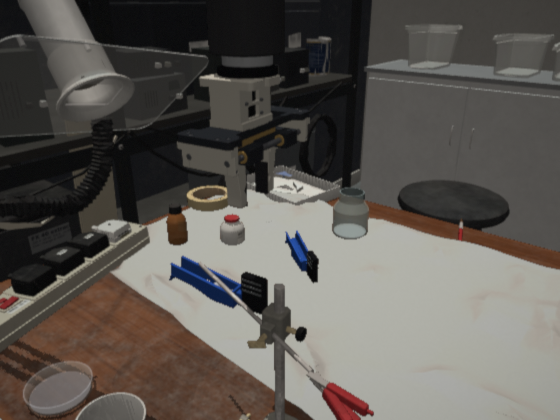

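```bash
python3 - <<'E'
from h import *
c=capture("wrist");cv2.imwrite("pics/wc.png",cv2.resize(c["img"][90:240,230:330],None,fx=4,fy=4,interpolation=cv2.INTER_CUBIC))
u=np.array([np.cos(np.radians(7.6)),np.sin(np.radians(7.6)),0])
for z in(.022,.026):
  p=onz(c,(280,160),z);print(p, p-u*.0325)
print("rearbottom",onz(c,(281,228),0)+u*.021,"grip pt px",proj(c,[.525,.167,.062]))
G=np.array([.525,.167,.0]);v=np.array([-u[1],u[0],0])
for a in(-1,1):
  for b in(-1,1): print(proj(c,G+u*a*.021+v*b*.007+[0,0,.062]).round(1))
print(proj(c,G-u*.021),proj(c,G+u*.035+[0,0,.026]))
E
```

```text
[0.55392524 0.17258043 0.022     ] [0.52171074 0.16828209 0.022     ]
[0.55448979 0.172645   0.026     ] [0.52227529 0.16834666 0.026     ]
rearbottom [0.50336409 0.16524092 0.        ] grip pt px [282.19094572 203.03461071]
[290.7 227.4]
[273.9 227.5]
[290.9 177.6]
[273.3 177.7]
[282.02186091 207.40517538] [281.8866114  154.31090419]
```

View pics/wc.png

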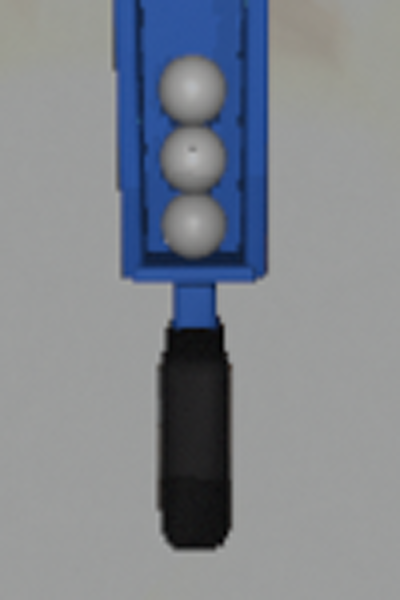

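{"op": "play_rows", "data": {"series": [0.02,0,0,0,0.02,0,0,0,0.02,0,0,0,0.015,0,0,0,0.015,0,0,0]}}

```text
time_s: 5.13
tcp_pos: [0.5257, 0.1662, 0.0584]
eef_rot: [119.4, 89.9, 36.7]
contact_force: [-0.4, 0.6, 0.6]
gripper_width: 0.048
```

{"op": "play_rows", "data": {"series": [0.01,0,0,0,0.01,0,0,0,0.006,0,0,0,0,0,0,0,0,0,0,0]}}

```text
time_s: 5.55
tcp_pos: [0.5258, 0.1669, 0.0326]
eef_rot: [76.1, 90.0, -6.5]
contact_force: [0.3, 0.3, 0.5]
gripper_width: 0.0481
```

```bash
python3 - <<'E'
from h import *
plan([.525,.1695,.028],7.6)
for n in("wrist","side"):
    c=capture(n);cv2.imwrite(f"pics/{n}3.png",c["img"])
E
```

```text
tcp [0.5258 0.1669 0.0326] tool shift [ 0.0046 -0.0004 -0.0027]
jaw dir yaw -82.61 tilt: tool x [ 2.e-04 -0.e+00 -1.e+00]
spin needed rad 3.1379 offset 90
spin needed rad -0.0037 offset -90
joints [ 38.   17.8 -26.3   0.  -45.9  59.4]
```

View pics/wrist3.png

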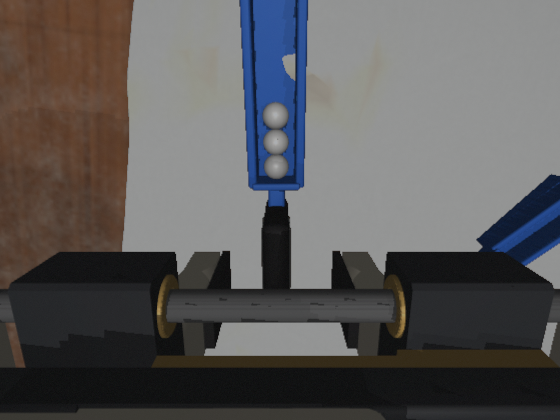

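View pics/side3.png

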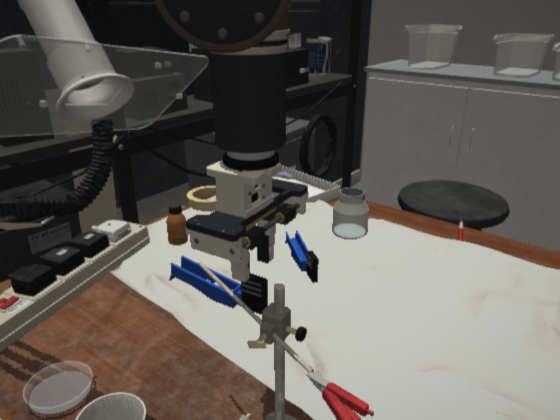

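{"op": "play_rows", "data": {"series": [0.003,0,-0.0022,-0.003,0,0,0,0,0,0,0,0,0,0,0,0,0,0,0,0], "jaw": 0, "squeeze": 50}}

```text
time_s: 6.07
tcp_pos: [0.5253, 0.1692, 0.0295]
eef_rot: [115.5, 90.0, 33.1]
contact_force: [0.2, 0.1, -0.1]
gripper_width: 0.0201
```

{"op": "play_rows", "data": {"series": [0,0,0,0,0,0,0,0,0,0,0,0,0,0,0,0,0,0,0,0]}}

```text
time_s: 6.48
tcp_pos: [0.5253, 0.1691, 0.0294]
eef_rot: [-78.7, 90.0, -161.1]
contact_force: [-0.7, -0.2, 0.1]
gripper_width: 0.0003
```

```bash
python3 - <<'E'
from h import *
plan([.525,.1695,.028],7.6)
for n in("wrist","side"):
    c=capture(n);cv2.imwrite(f"pics/{n}4.png",c["img"])
a=cv2.imread("pics/side4.png");cv2.imwrite("pics/side4c.png",cv2.resize(a[225:325,150:300],None,fx=5,fy=5,interpolation=cv2.INTER_CUBIC))
E
```

```text
tcp [0.5253 0.1691 0.0294] tool shift [ 0.0014 -0.0002 -0.0004]
jaw dir yaw -82.43 tilt: tool x [-0. -0. -1.]
spin needed rad 3.1411 offset 90
spin needed rad -0.0005 offset -90
joints [ 38.2  18.1 -26.4  -0.  -45.5  59.4]
```

View pics/wrist4.png

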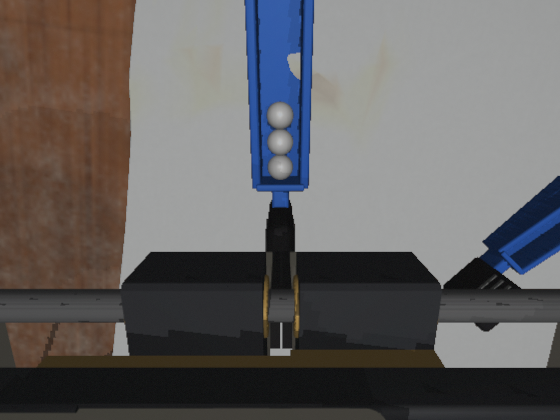

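View pics/side4c.png

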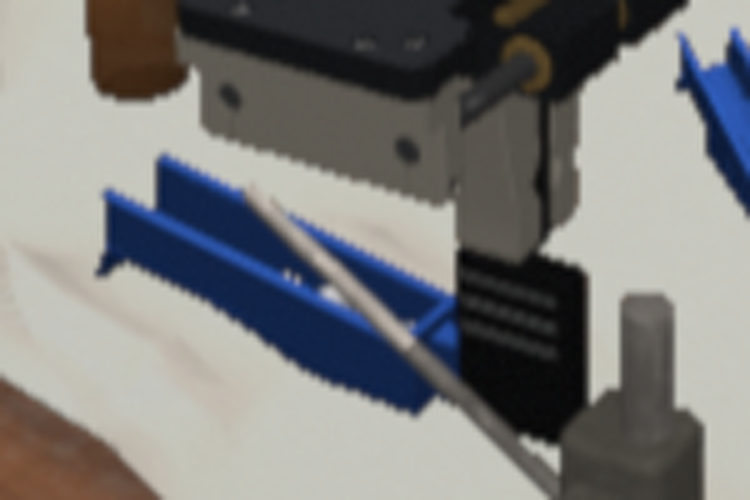

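```bash
python3 - <<'E'
from h import *
c=capture("side");w=capture("wrist");s=capture("scene")
cv2.imwrite("pics/scene4c.png",cv2.resize(s["img"][110:250,140:300],None,fx=4,fy=4,interpolation=cv2.INTER_CUBIC))
R,p=RT()
for d in(0,.019,.06): print(d,[proj(k,p+[0,0,d]).round(1) for k in(c,s,w)])
print(w["world_from_camera"].round(3))
u=np.array([np.cos(np.radians(7.6)),np.sin(np.radians(7.6)),0]);v=np.array([-u[1],u[0],0])
G=np.array([.525,.167,.0])
for z in(0,.062):
 for a in(-1,1):
  for b in(-1,1): print(z,a,b,[proj(k,G+u*a*.021+v*b*.007+[0,0,z]).round(1) for k in(c,s,w)])
E
```

```text
0 [array([253.7, 293.8]), array([198.4, 194.1]), array([282. , 239.9])]
0.019 [array([253.4, 283.1]), array([197.3, 188. ]), array([282.1, 252.4])]
0.06 [array([252.7, 259.1]), array([194.9, 174. ]), array([282.4, 289.7])]
[[ 0.132 -0.952 -0.275  0.599]
 [-0.991 -0.127 -0.036  0.18 ]
 [-0.001  0.277 -0.961  0.227]
 [ 0.     0.     0.     1.   ]]
0 -1 -1 [array([269.2, 311.1]), array([196.6, 209.6]), array([295.2, 254.3])]
0 -1 1 [array([264.3, 315.9]), array([192.4, 207.4]), array([274.7, 254.3])]
0 1 -1 [array([246.4, 303. ]), array([208.5, 200.4]), array([295.9, 194.3])]
0 1 1 [array([241.3, 307.6]), array([204.4, 198.2]), array([274.3, 194.3])]
0.062 -1 -1 [array([268.7, 276.3]), array([192.8, 189.5]), array([299.7, 301.5])]
0.062 -1 1 [array([263.7, 280.8]), array([188.4, 187.3]), array([272.6, 301.5])]
0.062 1 -1 [array([245.1, 268.9]), array([205.4, 180.4]), array([301. , 224.1])]
0.062 1 1 [array([239.9, 273.1]), array([201.1, 178.4]), array([272. , 224.1])]
```

View pics/scene4c.png

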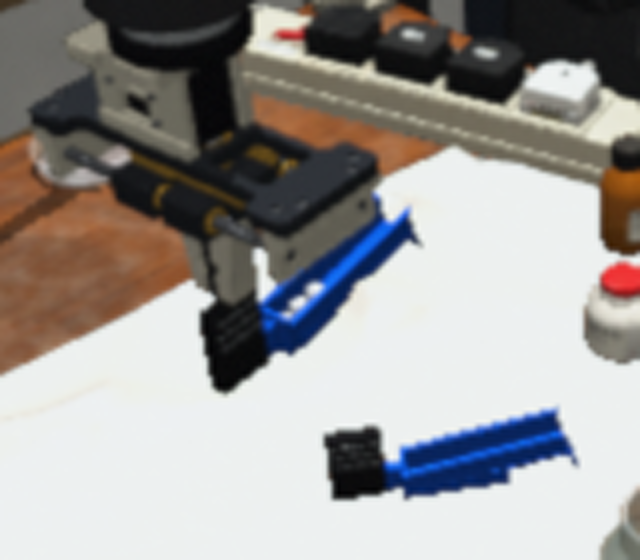

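```bash
python3 - <<'E'
from h import *
w=cv2.imread("pics/wrist4.png")
cv2.imwrite("pics/w4c.png",cv2.resize(w[180:360,210:350],None,fx=4,fy=3.3,interpolation=cv2.INTER_CUBIC))
E
```

```text
(no output)
```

View pics/w4c.png

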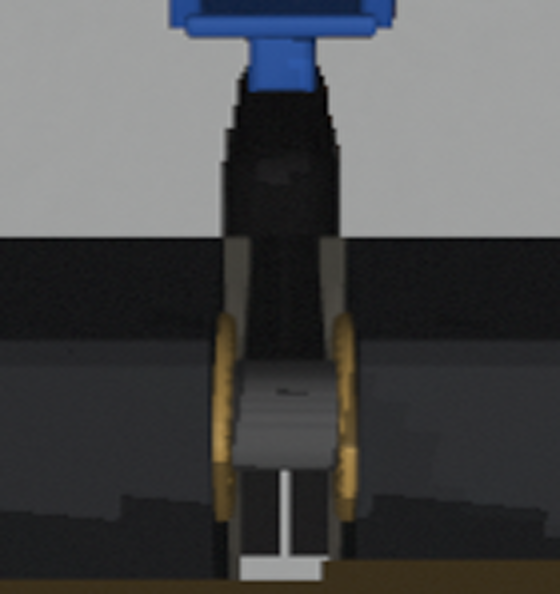

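```bash
python3 - <<'E'
from h import *
a=cv2.imread("pics/side2.png");b=cv2.imread("pics/side3.png")
x=cv2.resize(a[120:230,170:330],None,fx=4,fy=4,interpolation=cv2.INTER_CUBIC)
y=cv2.resize(b[205:315,150:310],None,fx=4,fy=4,interpolation=cv2.INTER_CUBIC)
cv2.imwrite("pics/s2c.png",x);cv2.imwrite("pics/s3c.png",y)
E
```

```text
(no output)
```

View pics/s2c.png

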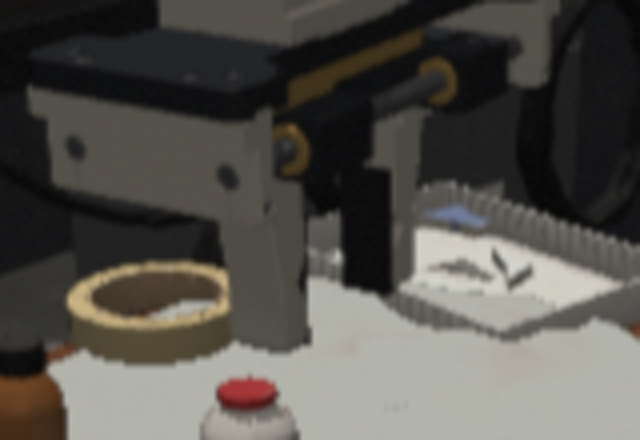

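View pics/s3c.png

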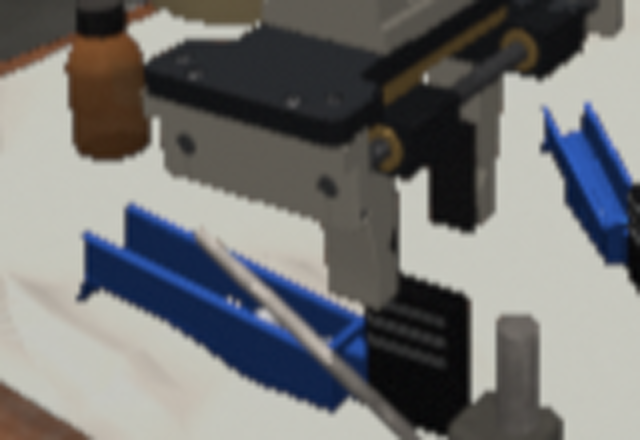

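The jaws shut to 0.3 mm, so they're empty. In both fixed views the finger tips end at the top of the block, about 30 mm above the reported TCP. I'll open, then triangulate the tips before going lower.

{"op": "play_rows", "data": {"series": [-0.005,0,0,0,0,0,0,0,0,0,0,0,0,0,0,0,0,0,0,0], "jaw": 55}}

```text
time_s: 7.15
tcp_pos: [0.5253, 0.1691, 0.0344]
eef_rot: [134.4, 90.0, 51.9]
contact_force: [0.3, 0.0, -0.8]
gripper_width: 0.0282
```

{"op": "play_rows", "data": {"series": [0,0,0,0,0,0,0,0,0,0,0,0,0,0,0,0,0,0,0,0]}}

```text
time_s: 7.57
tcp_pos: [0.5252, 0.1691, 0.0343]
eef_rot: [-62.4, 90.0, -144.8]
contact_force: [0.2, 0.8, -0.7]
gripper_width: 0.048
```

```bash
python3 - <<'E'
from h import *
c=capture("scene");s=capture("side")
print(get_state()["tcp_pos"],get_state()["gripper_width"])
cv2.imwrite("pics/a1.png",cv2.resize(c["img"][130:230,140:260],None,fx=6,fy=6,interpolation=cv2.INTER_CUBIC))
cv2.imwrite("pics/a2.png",cv2.resize(s["img"][215:315,190:310],None,fx=6,fy=6,interpolation=cv2.INTER_CUBIC))
E
```

```text
[0.52526006 0.16910139 0.03434263] 0.047657235325224305
```

View pics/a1.png

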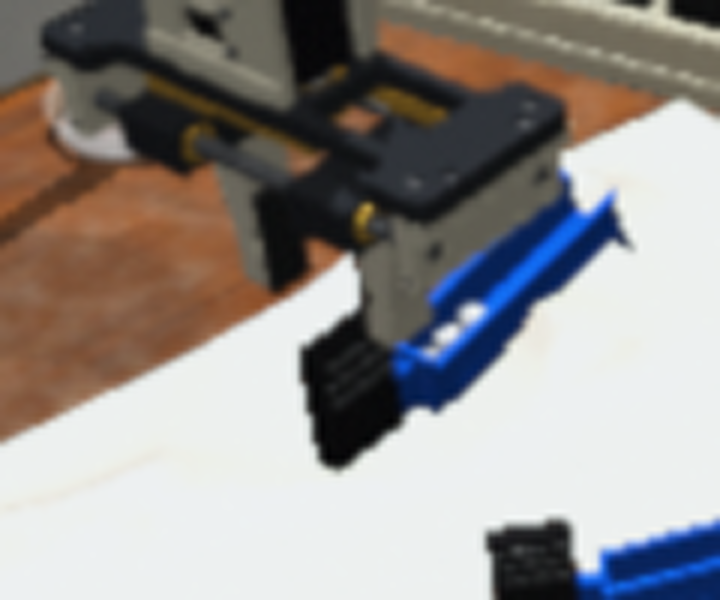

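View pics/a2.png

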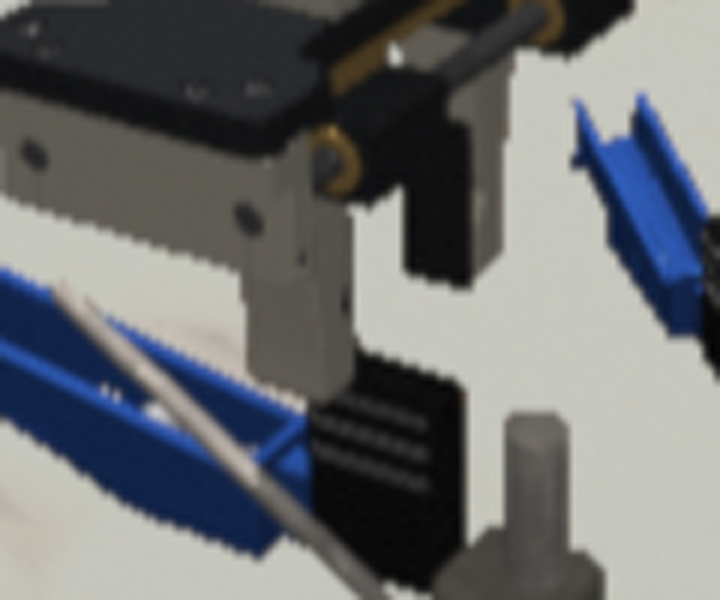

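```bash
python3 - <<'E'
from h import *
c=capture("scene");s=capture("side")
# -y finger: bottom centre
print(tri(c,(140+395/6,130+342/6),s,(190+450/6,215+283/6)))
print(tri(c,(140+275/6,130+287/6),s,(190+300/6,215+392/6)))
E
```

```text
(array([0.52835018, 0.13697579, 0.06775574]), np.float64(0.0015212997060733576))
(array([0.52040284, 0.20024305, 0.06822942]), np.float64(0.005526176045237023))
```

{"op": "play_rows", "data": {"series": [0.006,0,0,0,0.006,0,0,0,0.005,0,0,0,0.004,0,0,0,0,0,0,0]}}

```text
time_s: 8.18
tcp_pos: [0.5245, 0.1686, 0.012]
eef_rot: [-64.1, 89.9, -146.6]
contact_force: [-0.4, 0.2, -0.5]
gripper_width: 0.0481
```

```bash
python3 - <<'E'
from h import *
c=capture("scene");s=capture("side")
print(get_state()["tcp_pos"],get_state()["contact_force"])
a=cv2.resize(c["img"][140:220,160:230],None,fx=5,fy=5,interpolation=cv2.INTER_CUBIC)
b=cv2.resize(s["img"][240:320,210:290],None,fx=5,fy=5,interpolation=cv2.INTER_CUBIC)
cv2.imwrite("pics/a3.png",np.hstack([a,b]))
E
```

```text
[0.52511845 0.16895921 0.01299576] [ 0.13366936 -0.88359537 -0.55060397]
```

View pics/a3.png

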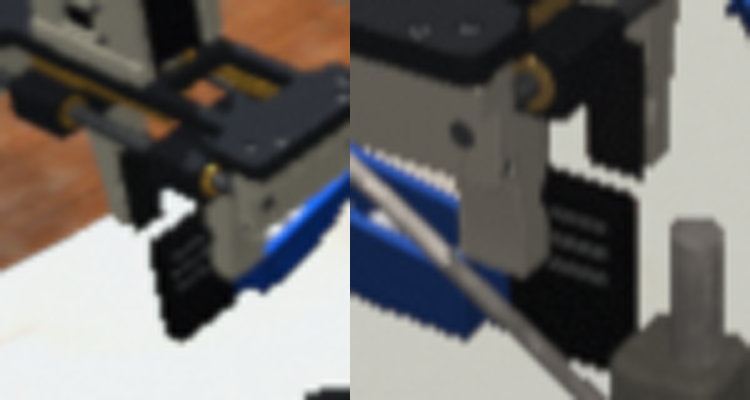

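{"op": "play_rows", "data": {"series": [0.005,0,0,0,0.005,0,0,0,0.005,0,0,0,0.004,0,0,0,0,0,0,0]}}

```text
time_s: 8.7
tcp_pos: [0.5246, 0.1687, -0.0068]
eef_rot: [-65.4, 89.9, -147.9]
contact_force: [-0.2, -1.0, 0.9]
gripper_width: 0.0484
```

```bash
python3 - <<'E'
from h import *
c=capture("scene");s=capture("side")
print(get_state()["tcp_pos"],get_state()["contact_force"])
a=cv2.resize(c["img"][140:220,160:230],None,fx=5,fy=5,interpolation=cv2.INTER_CUBIC)
b=cv2.resize(s["img"][240:320,210:290],None,fx=5,fy=5,interpolation=cv2.INTER_CUBIC)
cv2.imwrite("pics/a4.png",np.hstack([a,b]))
E
```

```text
[ 0.52512818  0.1689921  -0.0059352 ] [ 0.35159008 -0.44345584  0.52272018]
```

View pics/a4.png

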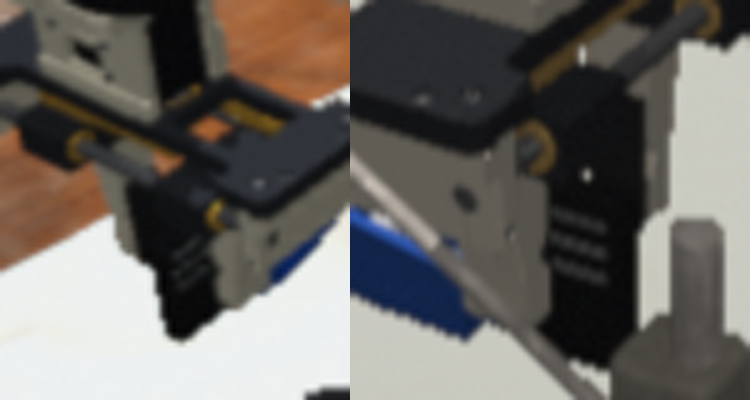

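{"op": "play_rows", "data": {"series": [0,0,0,0,0,0,0,0,0,0,0,0,0,0,0,0,0,0,0,0], "jaw": 0, "squeeze": 50}}

```text
time_s: 9.22
tcp_pos: [0.5254, 0.1692, -0.0055]
eef_rot: [120.1, 90.0, 37.7]
contact_force: [-0.3, 1.2, 0.3]
gripper_width: 0.0203
```

{"op": "play_rows", "data": {"series": [0,0,0,0,0,0,0,0,0,0,0,0,0,0,0,0,0,0,0,0]}}

```text
time_s: 9.63
tcp_pos: [0.5253, 0.1691, -0.0056]
eef_rot: [62.9, 90.0, -19.6]
contact_force: [-0.6, 0.4, 0.3]
gripper_width: 0.0139
```

{"op": "play_rows", "data": {"series": [-0.002,0,0,0,-0.004,0,0,0,-0.006,0,0,0,-0.006,0,0,0,-0.006,0,0,0]}}

```text
time_s: 10.05
tcp_pos: [0.5254, 0.1692, 0.0191]
eef_rot: [112.9, 90.0, 30.5]
contact_force: [0.8, -0.4, -1.3]
gripper_width: 0.0135
```

```bash
cat > look.py <<'E'
from h import *
import sys
tag=sys.argv[1];x0,y0,x1,y1=map(int,sys.argv[2:6]);X0,Y0,X1,Y1=map(int,sys.argv[6:10])
c=capture("scene");s=capture("side")
st=get_state();print(st["tcp_pos"].round(4),st["contact_force"].round(2),st["gripper_width"].round(4),st["time_s"],st["joints"].round(1))
a=cv2.resize(c["img"][y0:y1,x0:x1],(400,int(400*(y1-y0)/(x1-x0))),interpolation=cv2.INTER_CUBIC)
b=cv2.resize(s["img"][Y0:Y1,X0:X1],(400,int(400*(Y1-Y0)/(X1-X0))),interpolation=cv2.INTER_CUBIC)
h=max(a.shape[0],b.shape[0]);o=np.zeros((h,800,3),np.uint8);o[:a.shape[0],:400]=a;o[:b.shape[0],400:]=b
cv2.imwrite(f"pics/{tag}.png",o);cv2.imwrite(f"pics/{tag}_scene.png",c["img"]);cv2.imwrite(f"pics/{tag}_side.png",s["img"])
E
python3 look.py b1 150 110 270 230 150 210 290 330
```

```text
Traceback (most recent call last):
  File "look.py", line 5, in <module>
    st=get_state();print(st["tcp_pos"].round(4),st["contact_force"].round(2),st["gripper_width"].round(4),st["time_s"],st["joints"].round(1))
                                                                             ^^^^^^^^^^^^^^^^^^^^^^^^^
AttributeError: 'float' object has no attribute 'round'
```

```bash
sed -i 's/st\["gripper_width"\].round(4)/round(st["gripper_width"],4)/' look.py
python3 look.py b1 150 110 270 230 150 210 290 330
```

```text
[0.5254 0.1693 0.0187] [ 0.01 -0.82 -2.03] 0.014 10.25 [ 38.2  18.9 -27.   -0.  -44.   59.4]
```

View pics/b1.png

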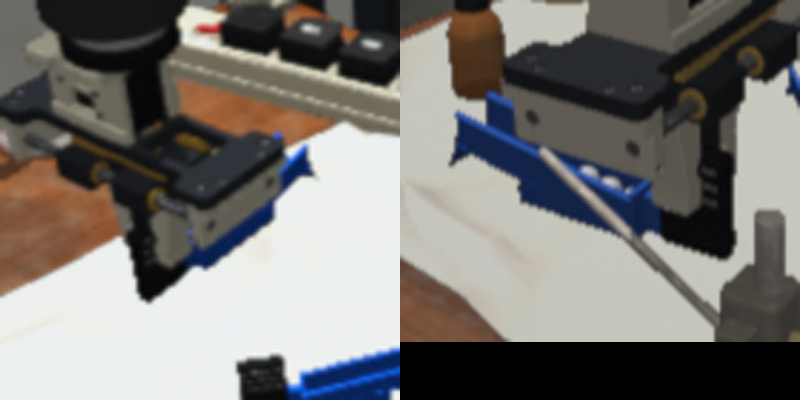

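{"op": "play_rows", "data": {"series": [-0.006,0,0,0,-0.009,0,0,0,-0.009,0,0,0,-0.009,0,0,0,-0.009,0,0,0]}}

```text
time_s: 10.67
tcp_pos: [0.5255, 0.1693, 0.0617]
eef_rot: [113.8, 90.0, 31.3]
contact_force: [-1.6, 0.4, -1.0]
gripper_width: 0.0139
```

{"op": "play_rows", "data": {"series": [-0.009,0,0,0,-0.009,0,0,0,-0.009,0,0,0,-0.009,0,0,0,-0.006,0,0,0]}}

```text
time_s: 11.08
tcp_pos: [0.5257, 0.1693, 0.1038]
eef_rot: [111.8, 89.9, 29.4]
contact_force: [0.4, -1.0, -1.5]
gripper_width: 0.0138
```

```bash
python3 look.py b2 150 70 270 190 150 150 290 290; python3 - <<'E'
from h import *
plan([.5145,.013,.105],-80)
E
```

```text
[0.526  0.1696 0.1037] [-0.18  0.19 -2.05] 0.0139 11.1833 [ 38.2  13.1 -21.7   0.  -55.1  59.4]
tcp [0.526  0.1696 0.1037] tool shift [-0.0015 -0.032   0.1537]
jaw dir yaw -82.41 tilt: tool x [ 0.0019  0.0012 -1.    ]
spin needed rad -1.6129 offset 90
spin needed rad 1.5287 offset -90
joints [ 38.2  13.1 -21.7   0.  -55.1  59.4]
```

View pics/b2.png

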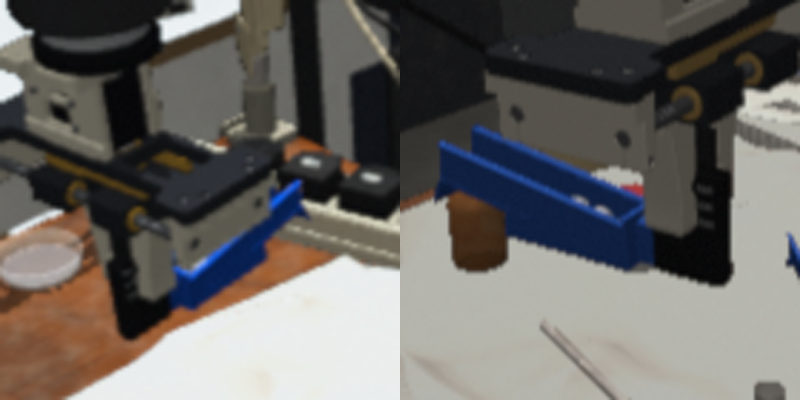

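{"op": "play_rows", "data": {"series": [0,0,0,0.02,0,0,0,0.04,0,0,0,0.06,0,0,0,0.06,0,0,0,0.06]}}

```text
time_s: 11.6
tcp_pos: [0.5248, 0.1689, 0.1015]
eef_rot: [-52.9, 89.9, -149.3]
contact_force: [-0.0, 0.4, -1.5]
gripper_width: 0.0135
```

{"op": "play_rows", "data": {"series": [0,0,0,0.06,0,0,0,0.06,0,0,0,0.06,0,0,0,0.06,0,0,0,0.06]}}

```text
time_s: 12.02
tcp_pos: [0.5248, 0.1688, 0.1015]
eef_rot: [-35.5, 89.9, -149.1]
contact_force: [0.3, 0.3, -0.8]
gripper_width: 0.014
```

{"op": "play_rows", "data": {"series": [0,0,0,0.06,0,0,0,0.06,0,0,0,0.06,0,0,0,0.06,0,0,0,0.06]}}

```text
time_s: 12.43
tcp_pos: [0.5248, 0.1689, 0.1015]
eef_rot: [-19.2, 89.9, -150.0]
contact_force: [-0.7, 1.3, -1.3]
gripper_width: 0.0138
```

{"op": "play_rows", "data": {"series": [0,0,0,0.06,0,0,0,0.06,0,0,0,0.06,0,0,0,0.06,0,0,0,0.06]}}

```text
time_s: 12.85
tcp_pos: [0.5248, 0.1689, 0.1015]
eef_rot: [-1.9, 89.9, -149.9]
contact_force: [-0.2, -0.4, -1.5]
gripper_width: 0.0134
```

{"op": "play_rows", "data": {"series": [0,0,0,0.06,0,0,0,0.06,0,0,0,0.06,0,0,0,0.06,0,0,0,0.05]}}

```text
time_s: 13.27
tcp_pos: [0.5248, 0.1689, 0.1015]
eef_rot: [13.5, 89.9, -151.1]
contact_force: [-0.3, 0.2, -0.9]
gripper_width: 0.0141
```

{"op": "play_rows", "data": {"series": [0,0,0,0.05,0,0,0,0.03,0,0,0,0.01,0,0,0,0,0,0,0,0]}}

```text
time_s: 13.68
tcp_pos: [0.5251, 0.169, 0.1019]
eef_rot: [21.6, 90.0, -147.9]
contact_force: [-0.2, -0.5, -0.9]
gripper_width: 0.0135
```

```bash
python3 look.py b3 130 80 350 300 150 100 400 290; python3 - <<'E'
from h import *
plan([.5145,.013,.105],-80)
E
```

```text
[0.5251 0.1691 0.1021] [ 0.47  0.53 -1.17] 0.0141 13.7833 [ 38.2  13.2 -21.8  -0.  -55.  -27.7]
tcp [0.5251 0.1691 0.1021] tool shift [-0.0028  0.1515  0.0389]
jaw dir yaw -169.48 tilt: tool x [-4.e-04 -2.e-04 -1.e+00]
spin needed rad -3.1326 offset 90
spin needed rad 0.009 offset -90
joints [ 38.2  13.2 -21.8  -0.  -55.  -27.7]
```

View pics/b3.png

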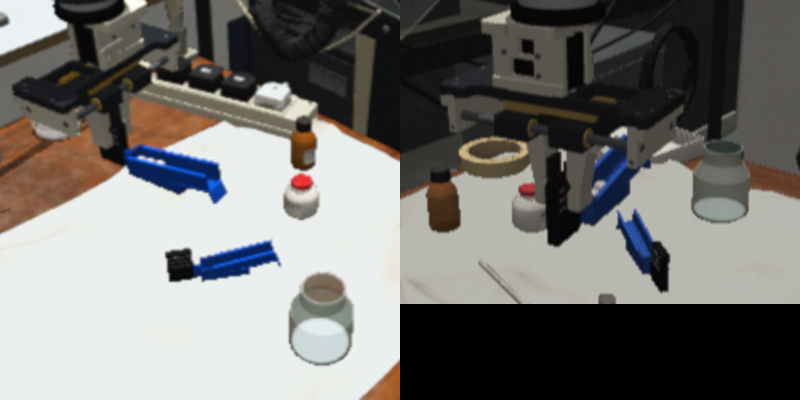

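{"op": "play_rows", "data": {"series": [0,0.002,0.0007,0,0,0.004,0.0014,0,0,0.007,0.0023,0,0,0.008,0.0026,0,0,0.008,0.0026,0]}}

```text
time_s: 14.2
tcp_pos: [0.5208, 0.1379, 0.1024]
eef_rot: [16.9, 90.0, -152.6]
contact_force: [-0.6, -0.5, -1.5]
gripper_width: 0.0139
```

{"op": "play_rows", "data": {"series": [0,0.008,0.0026,0,0,0.008,0.0026,0,0,0.008,0.0026,0,0,0.008,0.0026,0,0,0.008,0.0026,0]}}

```text
time_s: 14.62
tcp_pos: [0.5155, 0.0962, 0.1024]
eef_rot: [-170.3, 90.0, 20.2]
contact_force: [0.1, 0.1, -0.1]
gripper_width: 0.0133
```

{"op": "play_rows", "data": {"series": [0,0.008,0.0026,0,0,0.008,0.0026,0,0,0.008,0.0026,0,0,0.007,0.0026,0,0,0.006,0.0026,0]}}

```text
time_s: 15.03
tcp_pos: [0.5094, 0.0576, 0.1024]
eef_rot: [-78.8, 90.0, 111.7]
contact_force: [-0.6, -0.1, -1.4]
gripper_width: 0.0138
```

{"op": "play_rows", "data": {"series": [0,0.005,0.0026,0,0,0.004,0.002,0,0,0.003,0.001,0,0,0.002,0,0,0,0,0,0]}}

```text
time_s: 15.45
tcp_pos: [0.5067, 0.0434, 0.1024]
eef_rot: [-176.9, 90.0, 13.6]
contact_force: [-0.1, 1.0, -0.5]
gripper_width: 0.0136
```

```bash
python3 look.py b4 200 140 350 300 250 120 400 270; python3 - <<'E'
from h import *
plan([.513,.013,.105],-80)
E
```

```text
[0.5068 0.0438 0.1024] [-0.04  0.07 -1.43] 0.0136 15.55 [ 27.1   9.3 -26.9   0.  -53.8 -16.6]
tcp [0.5068 0.0438 0.1024] tool shift [-0.0026  0.0314 -0.0005]
jaw dir yaw -169.51 tilt: tool x [ 1.e-04  0.e+00 -1.e+00]
spin needed rad -3.1331 offset 90
spin needed rad 0.0085 offset -90
joints [ 27.1   9.3 -26.9   0.  -53.8 -16.6]
```

View pics/b4.png

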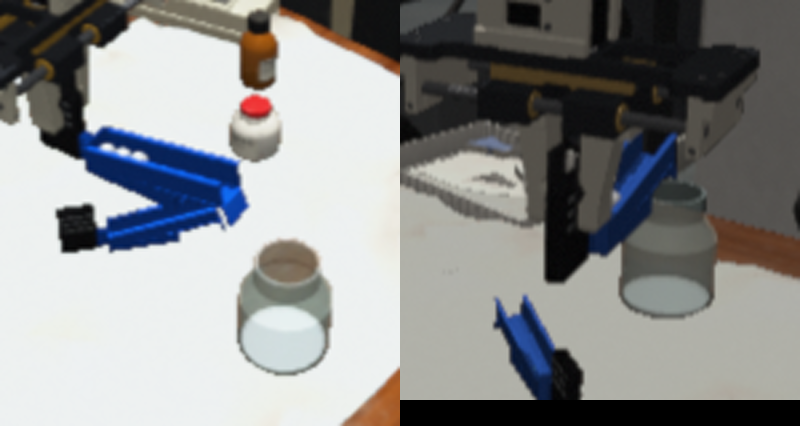

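```bash
python3 - <<'E'
from h import *
a=cv2.imread("pics/b4_scene.png");b=cv2.imread("pics/b4_side.png")
x=cv2.resize(a[190:270,260:340],None,fx=7,fy=7,interpolation=cv2.INTER_CUBIC);cv2.imwrite("pics/b5a.png",x)
y=cv2.resize(b[160:250,310:390],None,fx=6,fy=6,interpolation=cv2.INTER_CUBIC);cv2.imwrite("pics/b5b.png",y)
E
```

```text
(no output)
```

View pics/b5a.png

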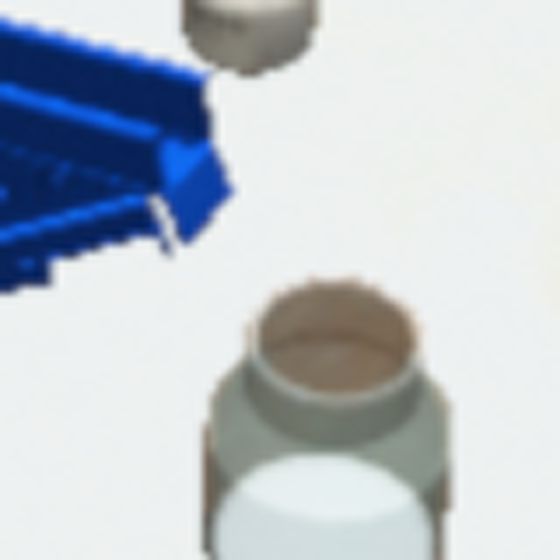

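View pics/b5b.png

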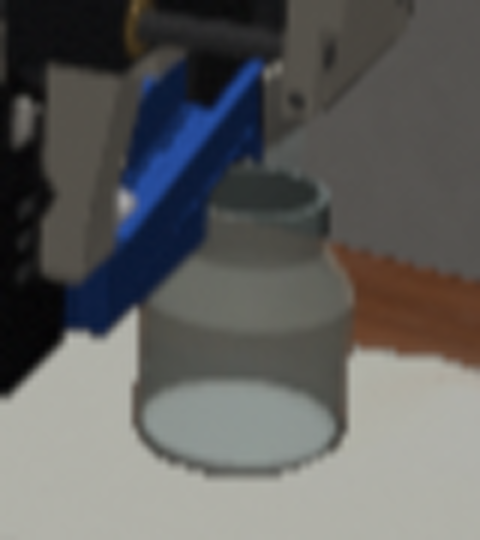

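```bash
python3 - <<'E'
from h import *
c=capture("scene");s=capture("side")
k=lambda p:(260+p[0]/7-.43,190+p[1]/7-.43)
k2=lambda p:(310+p[0]/6-.42,160+p[1]/6-.42)
u=np.array([np.cos(np.radians(-79.5)),np.sin(np.radians(-79.5))]);v=np.array([-u[1],u[0]])
for z in(.105,.1155,.12):
  A=onz(c,k((183,243)),z);B=onz(c,k((232,190)),z);print(z,"lip mid",((A+B)/2).round(4),"width",np.linalg.norm(A-B).round(4),"dir",((B-A)[:2]@u).round(4),((B-A)[:2]@v).round(4))
p=np.array([.5068,.0438]);print("expected lip",p+.161*u)
pts=np.array([k(q) for q in((248,345),(422,345),(335,276),(335,407),(262,305),(410,305),(275,380),(400,378))],np.float32)
P=np.array([onz(c,q,.09)[:2] for q in pts]);A=np.c_[2*P,np.ones(len(P))];x=np.linalg.lstsq(A,(P**2).sum(1),rcond=None)[0];print("rim scene",x[:2],np.sqrt(x[2]+x[:2]@x[:2]),"radii",np.linalg.norm(P-x[:2],axis=1).round(4))
P=np.array([onz(s,k2(q),.09)[:2] for q in((205,197),(332,203),(268,165),(270,231),(225,175),(312,178))]);A=np.c_[2*P,np.ones(len(P))];y=np.linalg.lstsq(A,(P**2).sum(1),rcond=None)[0];print("rim side",y[:2],np.sqrt(y[2]+y[:2]@y[:2]),np.linalg.norm(P-y[:2],axis=1).round(4))
print(tri(c,k((335,341)),s,k2((268,198))))
# side far lip lower corner (−x? ) 
print("lip corner tri", tri(c,k((232,190)),s,k2((258,158))))
E
```

```text
0.105 lip mid [ 0.5448 -0.1056  0.105 ] width 0.0257 dir 0.0003 0.0257
0.1155 lip mid [ 0.5364 -0.1129  0.1155] width 0.0252 dir 0.0003 0.0252
0.12 lip mid [ 0.5328 -0.1161  0.12  ] width 0.025 dir 0.0003 0.025
expected lip [ 0.53613992 -0.11450404]
rim scene [ 0.54439903 -0.1533466 ] 0.02402275378229214 radii [0.0242 0.0237 0.0243 0.0257 0.0235 0.0248 0.0233 0.0225]
rim side [ 0.53842852 -0.14925572] 0.02472247476970983 [0.0209 0.0203 0.0294 0.0289 0.0233 0.024 ]
(array([ 0.54264113, -0.15387684,  0.08852567]), np.float64(0.0031001285711329913))
lip corner tri (array([ 0.53375915, -0.11937637,  0.12076329]), np.float64(0.016767414993979497))
```

{"op": "play_rows", "data": {"series": [0,0.002,0,0,0,0.003,0,0,0,0.004,0,0,0,0.005,0,0,0,0.005,0,0]}}

```text
time_s: 16.07
tcp_pos: [0.5101, 0.0244, 0.1024]
eef_rot: [38.9, 90.0, -130.6]
contact_force: [0.1, -0.3, -1.3]
gripper_width: 0.0138
```

{"op": "play_rows", "data": {"series": [0,0.004,0,0,0,0.004,0,0,0,0.003,0,0,0,0.0015,0,0,0,0,0,0]}}

```text
time_s: 16.48
tcp_pos: [0.5124, 0.0122, 0.1023]
eef_rot: [29.9, 90.0, -139.6]
contact_force: [0.5, 0.2, -1.2]
gripper_width: 0.0138
```

{"op": "play_rows", "data": {"series": [0.004,0,0,0,0.006,0,0,0,0.005,0,0,0,0.003,0,0,0,0,0,0,0]}}

```text
time_s: 16.9
tcp_pos: [0.5116, 0.0126, 0.0832]
eef_rot: [6.8, 89.9, -162.7]
contact_force: [-0.0, -0.2, -2.4]
gripper_width: 0.0141
```

```bash
python3 look.py b6 260 180 340 260 310 150 390 230
```

```text
[0.5122 0.0127 0.0841] [ 0.47  0.61 -1.36] 0.0141 17.0 [ 23.4  10.8 -27.8   0.  -51.4 -12.9]
```

View pics/b6.png

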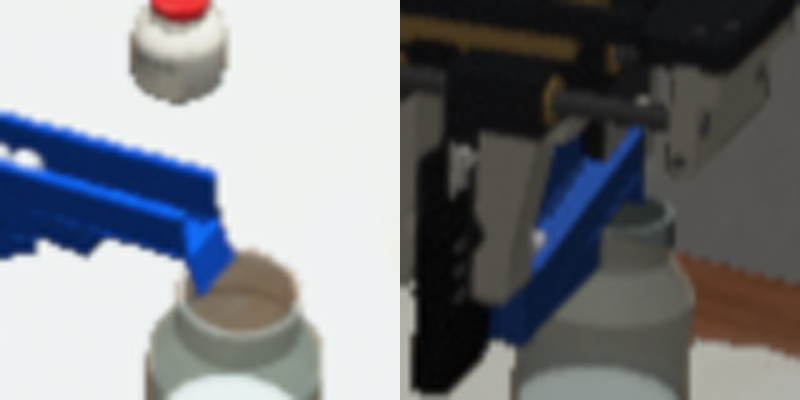

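```bash
python3 - <<'E'
from h import *
c=capture("scene")
u=np.array([np.cos(np.radians(-79.5)),np.sin(np.radians(-79.5))]);z=np.array([-.983,-.182])
k=lambda p:(260+p[0]/5-.4,180+p[1]/5-.4)
m=(onz(c,k((203,296)),.097)+onz(c,k((235,260)),.097))/2
pts=[k(q) for q in((176,293),(301,293),(238,249),(238,341))]
C=np.mean([onz(c,p,.09)[:2] for p in pts],0)
for C in(C,np.array([.544,-.1535])):
  d=m[:2]-C;print(m,C,"along",d@u,"lat(tool z)",d@z)
E
```

```text
[ 0.53917596 -0.14721421  0.097     ] [ 0.54319777 -0.15373884] along -0.0071482945608212075 lat(tool z) 0.002765953914370819
[ 0.53917596 -0.14721421  0.097     ] [ 0.544  -0.1535] along -0.007059650268371646 lat(tool z) 0.0035980167913126646
```

{"op": "play_rows", "data": {"series": [0,-0.0015,-0.002,0,0.003,0,0,0,0.004,0,0,0,0.004,0,0,0,0.002,0,0,0]}}

```text
time_s: 17.47
tcp_pos: [0.5136, 0.0144, 0.0706]
eef_rot: [1.2, 89.9, -168.3]
contact_force: [-0.1, 0.4, -1.2]
gripper_width: 0.0135
```

```bash
python3 look.py b7 260 180 340 260 310 150 390 230
```

```text
[0.5136 0.0143 0.0707] [-0.16 -1.03 -0.05] 0.0137 17.5667 [ 23.5  11.9 -28.5  -0.  -49.7 -13. ]
```

View pics/b7.png

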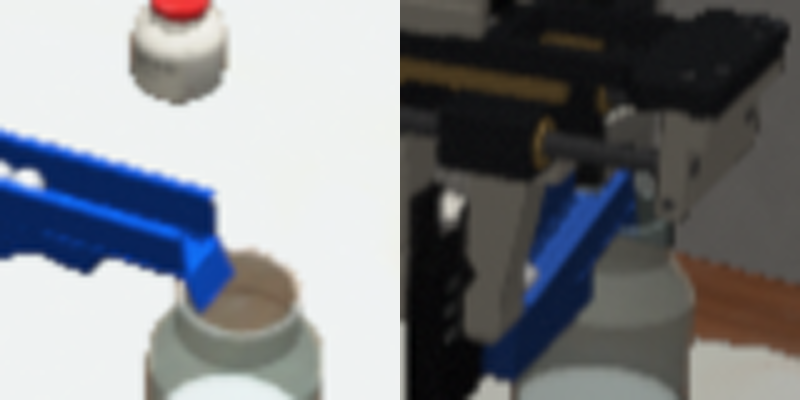

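```bash
python3 - <<'E'
from h import *
c=capture("scene")
u=np.array([np.cos(np.radians(-79.5)),np.sin(np.radians(-79.5))]);z=np.array([-.983,-.182])
k=lambda p:(260+p[0]/5-.4,180+p[1]/5-.4)
for h in(.082,.084,.087):
  m=(onz(c,k((205,312)),h)+onz(c,k((235,275)),h))/2
  for C in(np.array([.5432,-.1537]),):
    d=m[:2]-C;print(h,m,"along",d@u,"lat",d@z)
for i in range(4): print(get_state()["contact_force"].round(2))
E
```

```text
0.082 [ 0.54465193 -0.14376818  0.082     ] along -0.009500918740236189 lat -0.003234835829706866
0.084 [ 0.5431207  -0.14497779  0.084     ] along -0.0085906046278173 lat -0.0015094893465659065
0.087 [ 0.54082386 -0.14679221  0.087     ] along -0.007225133459188925 lat 0.0010785303781453719
[-0.06  0.02 -1.84]
[-0.06  0.02 -1.84]
[-0.06  0.02 -1.84]
[-0.06  0.02 -1.84]
```

{"op": "play_rows", "data": {"series": [0.001,0,0,0,0.001,0,0,0,0.001,0,0,0,0,0,0,0,0,0,0,0]}}

```text
time_s: 18.03
tcp_pos: [0.514, 0.0145, 0.0684]
eef_rot: [-5.4, 90.0, -174.9]
contact_force: [-0.7, -0.1, -1.1]
gripper_width: 0.0139
```

{"op": "play_rows", "data": {"series": [0,0,0,0,0,0,0,0,0,0,0,0,0,0,0,0,0,0,0,0], "squeeze": 8}}

```text
time_s: 18.45
tcp_pos: [0.514, 0.0145, 0.0684]
eef_rot: [-167.7, 90.0, 22.8]
contact_force: [-0.4, 0.4, -1.3]
gripper_width: 0.0139
```

```bash
python3 look.py b8 220 160 340 280 310 150 390 230
```

```text
[0.514  0.0145 0.0684] [ 0.94 -0.27 -1.83] 0.0145 18.55 [ 23.5  12.1 -28.7   0.  -49.3 -13. ]
```

View pics/b8.png

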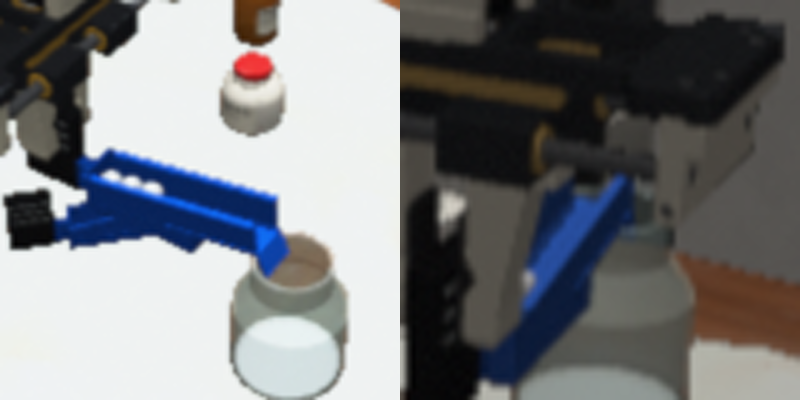

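{"op": "play_rows", "data": {"series": [0,0,0,0,0,0,0,0,0,0,0,0,0,0,0,0,0,0,0,0], "squeeze": 3}}

```text
time_s: 18.97
tcp_pos: [0.5141, 0.0145, 0.0684]
eef_rot: [-179.7, 90.0, 10.8]
contact_force: [-0.4, -0.0, -1.3]
gripper_width: 0.014
```

```bash
python3 look.py b9 220 160 340 280 310 150 390 230
```

```text
[0.514  0.0145 0.0684] [-0.1  -0.89 -1.15] 0.0138 19.0667 [ 23.5  12.1 -28.7   0.  -49.3 -13. ]
```

View pics/b9.png

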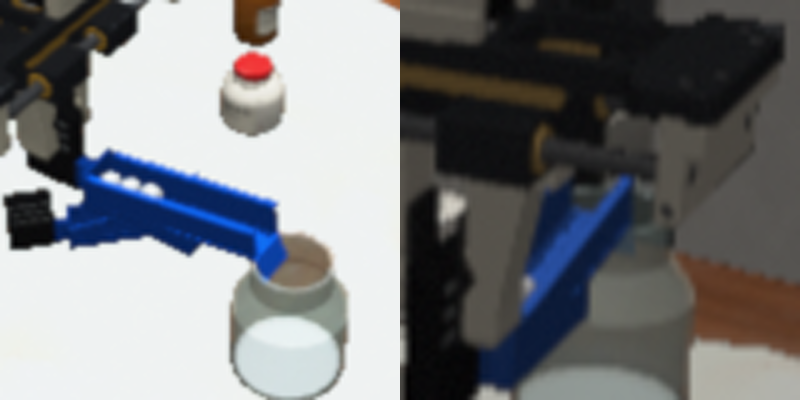

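{"op": "play_rows", "data": {"series": [-0.001,0.0002,0,0,-0.001,0.0002,0,0,-0.001,0.0002,0,0,-0.001,0.0003,0,0,-0.001,0.0003,0,0]}}

```text
time_s: 19.48
tcp_pos: [0.5143, 0.0133, 0.0735]
eef_rot: [-164.0, 90.0, 26.5]
contact_force: [0.5, 1.6, -1.3]
gripper_width: 0.0144
```

{"op": "play_rows", "data": {"series": [-0.001,0.0003,0,0,-0.001,0.0003,0,0,-0.001,0.0003,0,0,-0.001,0.0003,0,0,-0.001,0.0003,0,0]}}

```text
time_s: 19.9
tcp_pos: [0.5145, 0.0118, 0.0785]
eef_rot: [-97.6, 90.0, 92.8]
contact_force: [0.1, -0.0, -0.5]
gripper_width: 0.0141
```

```bash
python3 look.py b10 220 160 340 280 310 150 390 230
```

```text
[0.5146 0.0118 0.0785] [-0.55 -0.78 -1.68] 0.0139 20.0 [ 23.2  11.4 -27.9   0.  -50.7 -12.7]
```

View pics/b10.png

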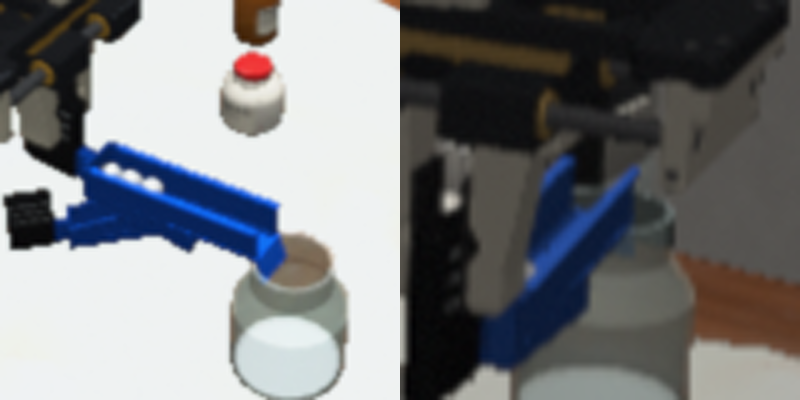

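{"op": "play_rows", "data": {"series": [-0.001,0.0003,0,0,-0.001,0.0003,0,0,-0.001,0.0003,0,0,-0.0007,0.0002,0,0,-0.0007,0.0002,0,0]}}

```text
time_s: 20.42
tcp_pos: [0.5148, 0.0105, 0.0829]
eef_rot: [167.5, 90.0, -2.1]
contact_force: [-0.1, 0.6, -0.1]
gripper_width: 0.014
```

{"op": "play_rows", "data": {"series": [-0.0006,0.0002,0,0,-0.0006,0.0002,0,0,-0.0006,0.0002,0,0,-0.0006,0.0002,0,0,-0.0006,0.0002,0,0]}}

```text
time_s: 20.83
tcp_pos: [0.5149, 0.0095, 0.0858]
eef_rot: [43.1, 90.0, -126.5]
contact_force: [0.1, 0.5, -0.5]
gripper_width: 0.014
```

```bash
python3 look.py b11 220 160 340 280 310 150 390 230
```

```text
[0.515  0.0096 0.0859] [ 0.27 -0.24 -1.16] 0.0142 20.9333 [ 22.9  10.9 -27.4   0.  -51.7 -12.4]
```

View pics/b11.png

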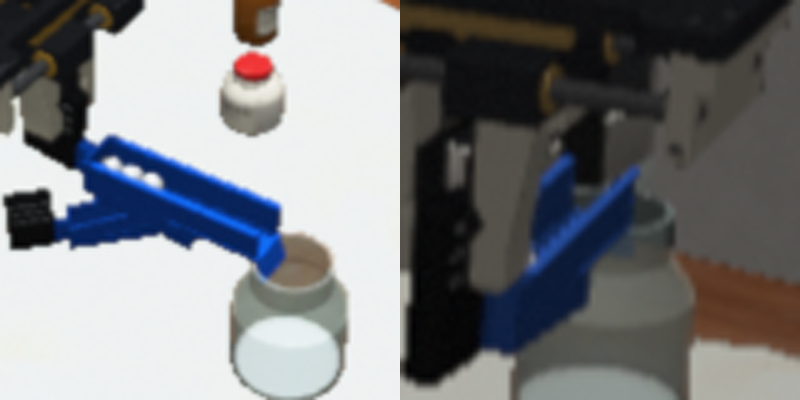

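{"op": "play_rows", "data": {"series": [-0.0005,0.0002,0,0,-0.0005,0.0001,0,0,-0.0005,0.0002,0,0,-0.0005,0.0001,0,0,-0.0005,0.0002,0,0]}}

```text
time_s: 21.35
tcp_pos: [0.5151, 0.0088, 0.0883]
eef_rot: [61.2, 90.0, -108.3]
contact_force: [-1.2, 0.1, -1.3]
gripper_width: 0.0142
```

```bash
python3 look.py b12 220 160 340 280 310 150 390 230
```

```text
[0.5151 0.0088 0.0884] [ 0.17  0.29 -1.71] 0.0137 21.45 [ 22.8  10.8 -27.2  -0.  -52.  -12.3]
```

View pics/b12.png

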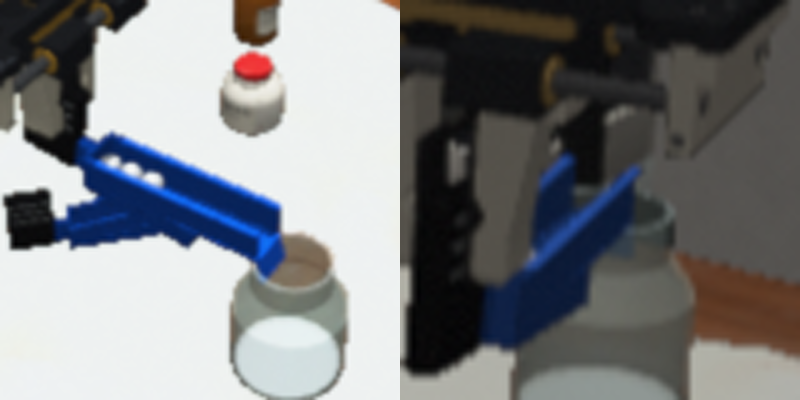

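{"op": "play_rows", "data": {"series": [-0.0005,0.0002,0,0,-0.0005,0.0001,0,0,-0.0005,0.0002,0,0,-0.0005,0.0001,0,0,-0.0005,0.0002,0,0]}}

```text
time_s: 21.87
tcp_pos: [0.5153, 0.008, 0.0908]
eef_rot: [151.5, 90.0, -18.0]
contact_force: [-0.4, -0.0, -1.5]
gripper_width: 0.0137
```

```bash
python3 look.py b13 220 160 340 280 310 150 390 230
```

```text
[0.5153 0.008  0.0909] [-0.3  -0.38 -0.49] 0.0137 21.9667 [ 22.7  10.6 -27.    0.  -52.4 -12.3]
```

View pics/b13.png

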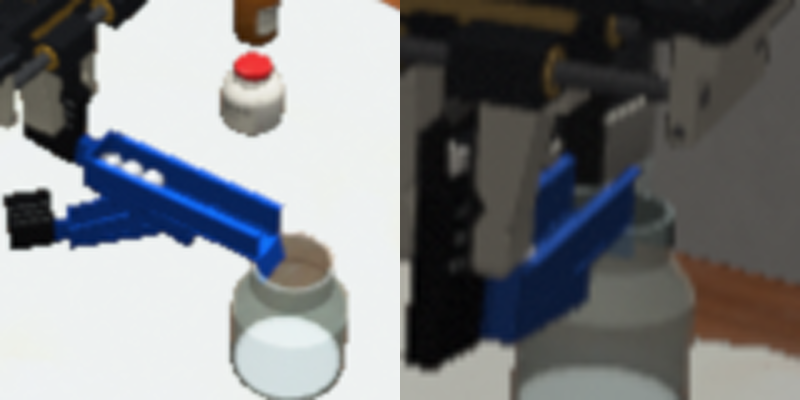

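{"op": "play_rows", "data": {"series": [-0.0005,0.0002,0,0,-0.0005,0.0002,0,0,-0.0005,0.0002,0,0,-0.0005,0.0002,0,0,-0.0005,0.0002,0,0]}}

```text
time_s: 22.38
tcp_pos: [0.5154, 0.007, 0.0933]
eef_rot: [-105.4, 90.0, 85.1]
contact_force: [-1.1, -1.0, -0.9]
gripper_width: 0.0139
```

```bash
python3 look.py b14 220 160 340 280 310 150 390 230
```

```text
[0.5155 0.007  0.0934] [-0.37 -0.91 -2.07] 0.0138 22.4833 [ 22.6  10.5 -26.8  -0.  -52.7 -12.1]
```

View pics/b14.png

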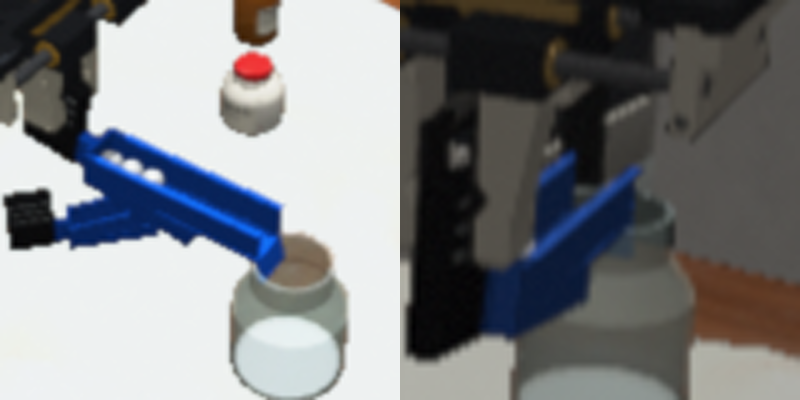

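{"op": "play_rows", "data": {"series": [-0.0005,0.0002,0,0,-0.0005,0.0002,0,0,-0.0005,0.0002,0,0,-0.0005,0.0002,0,0,-0.0005,0.0002,0,0]}}

```text
time_s: 22.9
tcp_pos: [0.5156, 0.006, 0.0958]
eef_rot: [-176.7, 90.0, 13.8]
contact_force: [-0.8, 0.2, -1.3]
gripper_width: 0.014
```

```bash
python3 look.py b15 220 160 340 280 310 150 390 230
```

```text
[0.5156 0.006  0.0959] [ 0.81 -0.39 -1.85] 0.0141 23.0 [ 22.5  10.3 -26.6   0.  -53.1 -12. ]
```

View pics/b15.png

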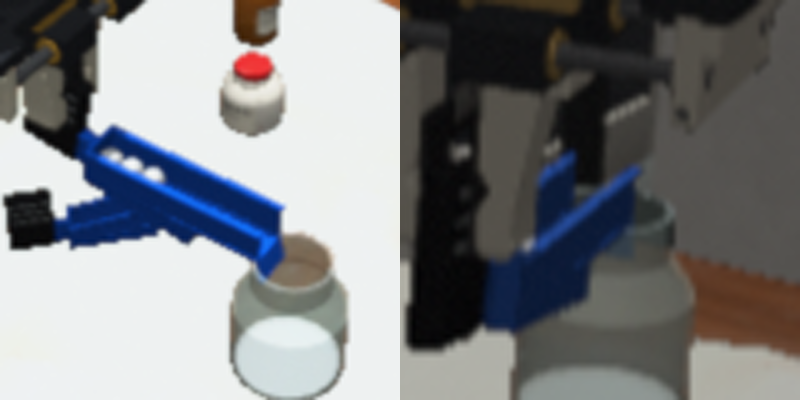

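```bash
cat > tilt.py <<'E'
from h import *
def slope(c,pts,lat=.0125,k=None,g=(.5156,.006)):
    R,p=RT();u=np.array([np.cos(np.radians(-79.5)),np.sin(np.radians(-79.5)),0]);n=np.array([u[1],-u[0],0]);n=-n if n[0]<0 else n
    P0=np.array([p[0],p[1],0])+n*lat;out=[]
    for q in pts:
        o,d=ray(c,q);t=((P0-o)@n)/(d@n);X=o+d*t;out.append(((X-P0)@u,X[2]))
    a,b=out;print(np.round(out,4),"slope nose-up deg",np.degrees(np.arctan2(b[1]-a[1],b[0]-a[0])).round(2))
E
python3 - <<'E'
from tilt import *
c=capture("scene")
k=lambda p:(220+p[0]*.3-.35,160+p[1]*.3-.35)
slope(c,[k((115,127)),k((283,205))])   # far wall now
slope(c,[k((85,160)),k((270,238))],-.0125)
# b8 image level reference (tcp then .514,.0145 ~ same plane)
slope(c,[k((113,150)),k((277,197))])
E
```

```text
[[0.029  0.1214]
 [0.1467 0.1158]] slope nose-up deg -2.71
[[0.0241 0.111 ]
 [0.1527 0.1134]] slope nose-up deg 1.05
[[0.0265 0.1017]
 [0.1425 0.12  ]] slope nose-up deg 8.98
```

{"op": "play_rows", "data": {"series": [-0.0005,0.0002,0,0,-0.0005,0.0002,0,0,-0.0005,0.0002,0,0,-0.0005,0.0002,0,0,-0.0005,0.0002,0,0]}}

```text
time_s: 23.47
tcp_pos: [0.5158, 0.005, 0.0983]
eef_rot: [-158.5, 90.0, 32.0]
contact_force: [-0.4, 0.4, -2.1]
gripper_width: 0.0142
```

```bash
python3 look.py b16 220 160 340 280 310 150 390 230
```

```text
[0.5158 0.005  0.0984] [ 0.3  -0.54 -1.52] 0.014 23.5667 [ 22.4  10.2 -26.4   0.  -53.4 -11.9]
```

View pics/b16.png

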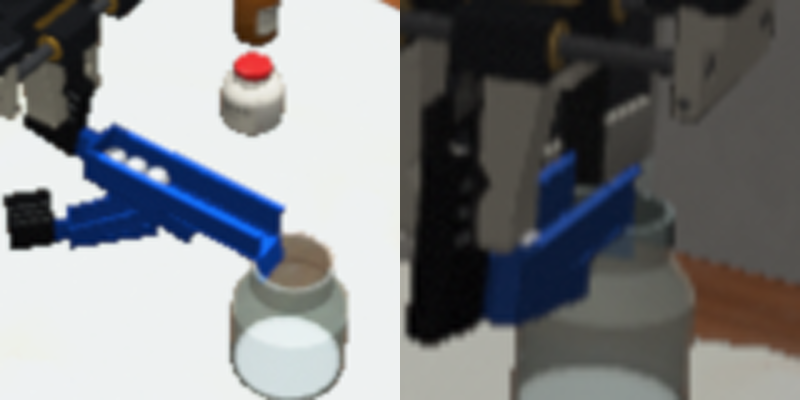

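{"op": "play_rows", "data": {"series": [-0.0003,0.0001,0,0,-0.0003,0.0001,0,0,-0.0003,0.0001,0,0,-0.0003,0.0001,0,0,-0.0003,0.0001,0,0]}}

```text
time_s: 23.98
tcp_pos: [0.5159, 0.0046, 0.0998]
eef_rot: [13.2, 90.0, -156.4]
contact_force: [1.0, -0.4, -2.4]
gripper_width: 0.0138
```

```bash
python3 look.py b17 220 160 340 280 310 150 390 230
```

```text
[0.5159 0.0045 0.0998] [ 0.38 -0.47 -2.41] 0.014 24.0833 [ 22.3  10.1 -26.3  -0.  -53.6 -11.8]
```

View pics/b17.png

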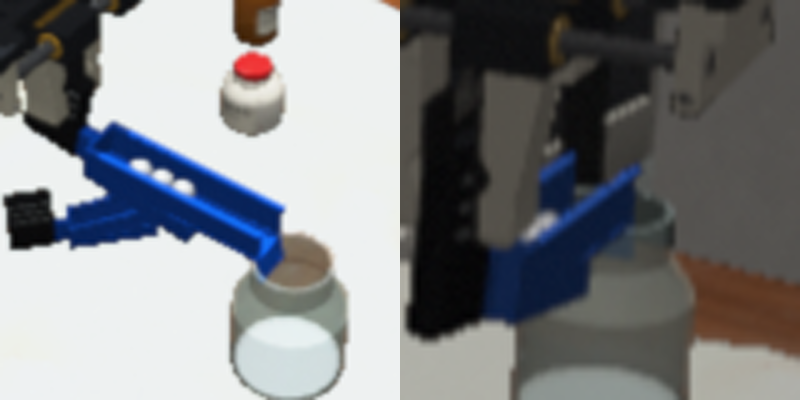

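Balls are rolling (lead ball now at crop (183,188)). I'll hold the tilt.

{"op": "play_rows", "data": {"series": [0,0,0,0,0,0,0,0,0,0,0,0,0,0,0,0,0,0,0,0]}}

```text
time_s: 24.5
tcp_pos: [0.5159, 0.0046, 0.0998]
eef_rot: [47.1, 90.0, -122.4]
contact_force: [-0.3, -0.1, -1.0]
gripper_width: 0.0137
```

```bash
python3 look.py b18 220 160 340 280 310 150 390 230
```

```text
[0.5159 0.0046 0.0997] [ 0.53 -0.88 -2.28] 0.014 24.6 [ 22.3  10.1 -26.3   0.  -53.6 -11.8]
```

View pics/b18.png

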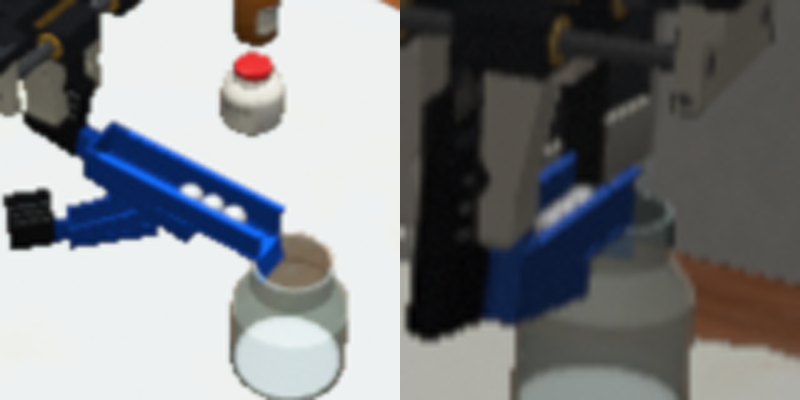

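{"op": "play_rows", "data": {"series": [0,0,0,0,0,0,0,0,0,0,0,0,0,0,0,0,0,0,0,0]}}

```text
time_s: 25.02
tcp_pos: [0.5159, 0.0046, 0.0998]
eef_rot: [-167.7, 90.0, 22.8]
contact_force: [0.1, 0.6, -1.7]
gripper_width: 0.0142
```

{"op": "play_rows", "data": {"series": [0,0,0,0,0,0,0,0,0,0,0,0,0,0,0,0,0,0,0,0]}}

```text
time_s: 25.43
tcp_pos: [0.5159, 0.0046, 0.0998]
eef_rot: [177.7, 90.0, 8.2]
contact_force: [0.4, -0.5, -1.4]
gripper_width: 0.0143
```

```bash
python3 look.py b19 220 160 340 280 310 150 390 230
```

```text
[0.5159 0.0046 0.0998] [ 0.02  0.07 -1.15] 0.014 25.5333 [ 22.3  10.1 -26.3   0.  -53.6 -11.8]
```

View pics/b19.png

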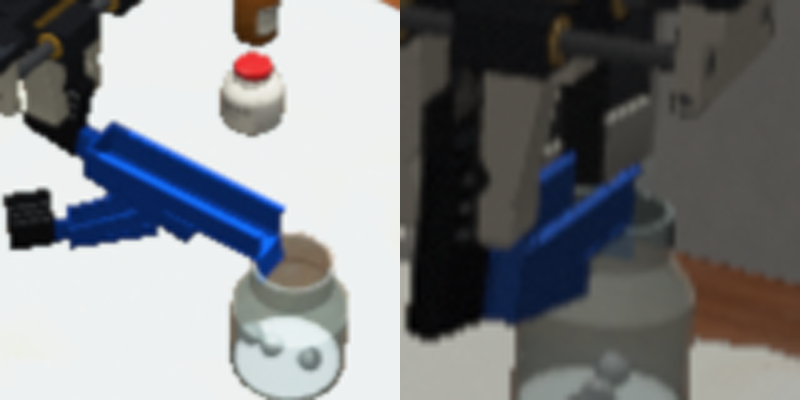

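All three balls are inside the bottle at crop (250,340), (270,345) and (310,357), and the channel is empty. Now I'll lower the grip to level the scoop on the rim.

{"op": "play_rows", "data": {"series": [0.001,-0.0004,0,0,0.002,-0.0007,0,0,0.002,-0.0007,0,0,0.002,-0.0007,0,0,0.002,-0.0007,0,0]}}

```text
time_s: 25.95
tcp_pos: [0.5153, 0.0079, 0.0905]
eef_rot: [-121.4, 90.0, 69.1]
contact_force: [-0.5, 0.8, -0.8]
gripper_width: 0.0141
```

{"op": "play_rows", "data": {"series": [0.002,-0.0007,0,0,0.002,-0.0007,0,0,0.002,-0.0007,0,0,0.002,-0.0007,0,0,0.002,-0.0006,0,0]}}

```text
time_s: 26.37
tcp_pos: [0.5147, 0.0111, 0.0806]
eef_rot: [40.1, 90.0, -129.4]
contact_force: [0.7, -0.4, -0.1]
gripper_width: 0.0138
```

{"op": "play_rows", "data": {"series": [0.002,-0.0006,0,0,0.002,-0.0006,0,0,0.002,-0.0006,0,0,0.002,-0.0006,0,0,0.002,-0.0005,0,0]}}

```text
time_s: 26.78
tcp_pos: [0.5141, 0.0139, 0.0705]
eef_rot: [38.9, 90.0, -130.6]
contact_force: [0.2, -0.3, -1.5]
gripper_width: 0.0137
```

{"op": "play_rows", "data": {"series": [0.001,-0.0003,0,0,0.001,-0.0002,0,0,0.001,-0.0002,0,0,0.001,-0.0002,0,0,0,0,0,0]}}

```text
time_s: 27.2
tcp_pos: [0.5139, 0.0148, 0.0666]
eef_rot: [-2.5, 90.0, -172.0]
contact_force: [0.5, 0.1, -0.0]
gripper_width: 0.0138
```

```bash
python3 look.py b20 220 160 340 280 310 150 390 230
```

```text
[0.5139 0.0148 0.0667] [-0.16 -0.26 -0.37] 0.0139 27.3 [ 23.5  12.2 -28.8  -0.  -49.  -13.1]
```

View pics/b20.png

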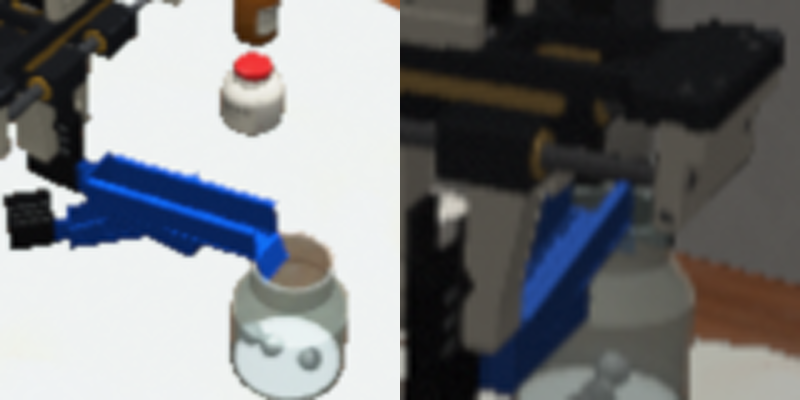

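```bash
python3 - <<'E'
from tilt import *
c=capture("scene")
k=lambda p:(220+p[0]*.3-.35,160+p[1]*.3-.35)
slope(c,[k((113,154)),k((276,203))])
E
```

```text
[[0.0353 0.0984]
 [0.151  0.1152]] slope nose-up deg 8.23
```

{"op": "play_rows", "data": {"series": [0,0,0,0,0,0,0,0,0,0,0,0,0,0,0,0,0,0,0,0], "squeeze": 50}}

```text
time_s: 27.77
tcp_pos: [0.5139, 0.0148, 0.0668]
eef_rot: [-41.8, 90.0, 148.7]
contact_force: [0.6, 0.1, -1.5]
gripper_width: 0.0136
```

{"op": "play_rows", "data": {"series": [-0.003,0,0,0,-0.006,0,0,0,-0.009,0,0,0,-0.009,0,0,0,-0.009,0,0,0]}}

```text
time_s: 28.18
tcp_pos: [0.5143, 0.0148, 0.1041]
eef_rot: [-176.4, 90.0, 14.1]
contact_force: [0.3, 0.7, -0.6]
gripper_width: 0.0141
```

{"op": "play_rows", "data": {"series": [-0.007,0,0,0,-0.004,-0.004,0,0,0,-0.01,-0.003,0,0,-0.015,-0.004,0,0,-0.015,-0.004,0]}}

```text
time_s: 28.6
tcp_pos: [0.5166, 0.061, 0.1137]
eef_rot: [-97.8, 90.0, 92.7]
contact_force: [1.8, 0.1, -1.0]
gripper_width: 0.0138
```

```bash
python3 look.py b21 200 120 350 300 250 120 400 270;python3 - <<'E'
from h import *
plan([.5251,.1690,.105],7.6)
E
```

```text
[0.517  0.0622 0.1135] [-0.8  -0.74 -1.25] 0.014 28.7 [ 28.5   9.7 -24.7  -0.  -55.6 -17.9]
tcp [0.517  0.0622 0.1135] tool shift [ 0.0085 -0.1035 -0.0275]
jaw dir yaw -169.43 tilt: tool x [ 0.e+00  2.e-04 -1.e+00]
spin needed rad 1.6227 offset 90
spin needed rad -1.5189 offset -90
joints [ 28.5   9.7 -24.7  -0.  -55.6 -17.9]
```

View pics/b21.png

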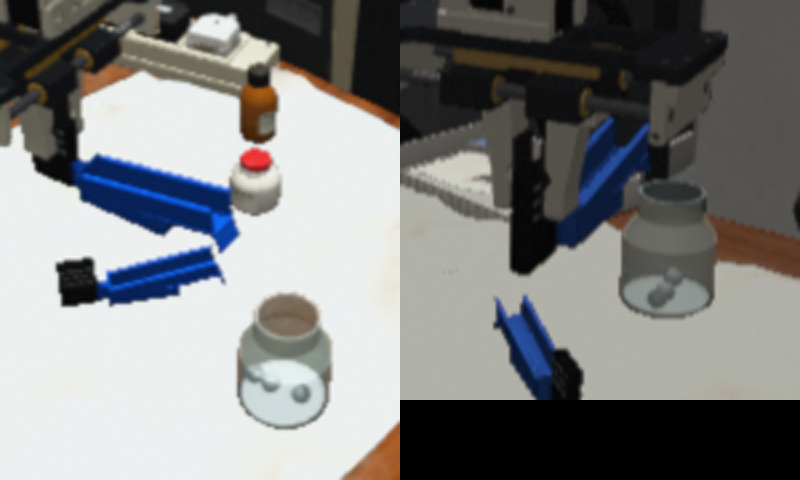

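{"op": "play_rows", "data": {"series": [0,-0.018,-0.005,0,0,-0.018,-0.005,0,0,-0.018,-0.005,0,0,-0.018,-0.005,0,0,-0.016,-0.004,0]}}

```text
time_s: 29.12
tcp_pos: [0.5242, 0.1521, 0.1134]
eef_rot: [17.6, 90.0, -151.9]
contact_force: [0.5, -0.6, -1.0]
gripper_width: 0.0139
```

{"op": "play_rows", "data": {"series": [0,-0.01,-0.002,0,0,-0.005,-0.001,-0.03,0,0,0,-0.06,0,0,0,-0.08,0,0,0,-0.08]}}

```text
time_s: 29.53
tcp_pos: [0.5242, 0.1659, 0.1135]
eef_rot: [6.3, 90.0, -148.6]
contact_force: [-0.3, -0.4, -1.6]
gripper_width: 0.0135
```

{"op": "play_rows", "data": {"series": [0,0,0,-0.08,0,0,0,-0.08,0,0,0,-0.08,0,0,0,-0.08,0,0,0,-0.08]}}

```text
time_s: 29.95
tcp_pos: [0.5242, 0.1656, 0.1136]
eef_rot: [-17.9, 90.0, -149.8]
contact_force: [-0.0, -0.3, -1.1]
gripper_width: 0.0138
```

{"op": "play_rows", "data": {"series": [0,0,0,-0.08,0,0,0,-0.08,0,0,0,-0.08,0,0,0,-0.08,0,0,0,-0.08]}}

```text
time_s: 30.37
tcp_pos: [0.5243, 0.1656, 0.1136]
eef_rot: [-37.7, 90.0, -146.8]
contact_force: [-0.4, -0.5, -0.4]
gripper_width: 0.0136
```

{"op": "play_rows", "data": {"series": [0,0,0,-0.08,0,0,0,-0.08,0,0,0,-0.08,0,0,0,-0.08,0,0,0,-0.08]}}

```text
time_s: 30.78
tcp_pos: [0.5243, 0.1656, 0.1136]
eef_rot: [-63.7, 90.0, -149.8]
contact_force: [-0.1, -0.1, -1.1]
gripper_width: 0.014
```

{"op": "play_rows", "data": {"series": [0,0,0,-0.05,0,0,0,-0.02,0,0,0,0,0,0,0,0,0,0,0,0]}}

```text
time_s: 31.2
tcp_pos: [0.5245, 0.1661, 0.1137]
eef_rot: [-71.1, 90.0, -153.6]
contact_force: [0.3, -0.0, -0.9]
gripper_width: 0.0136
```

```bash
python3 look.py b22 150 70 270 190 150 150 290 290;python3 - <<'E'
from h import *
plan([.5251,.1690,-.0056],7.6)
E
```

```text
[0.5246 0.1661 0.1137] [-0.43  0.18 -0.46] 0.0131 31.3 [ 38.   12.4 -21.1   0.  -56.4  59.6]
tcp [0.5246 0.1661 0.1137] tool shift [ 0.1193  0.0009 -0.0028]
jaw dir yaw -82.46 tilt: tool x [-1.e-04 -1.e-04 -1.e+00]
spin needed rad 3.1405 offset 90
spin needed rad -0.0011 offset -90
joints [ 38.   12.4 -21.1   0.  -56.4  59.6]
```

View pics/b22.png

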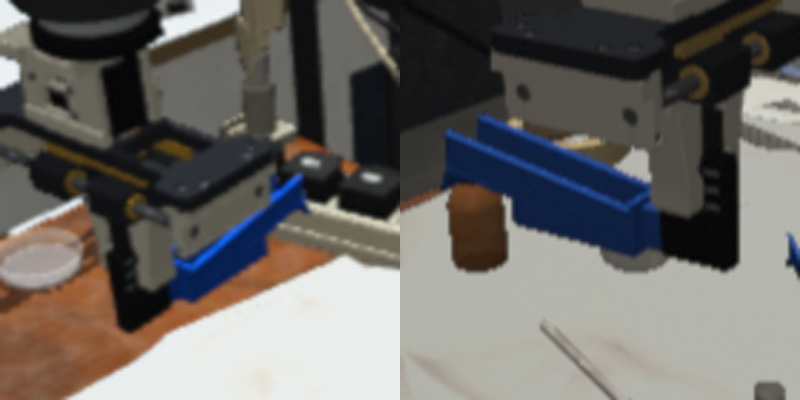

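{"op": "play_rows", "data": {"series": [0.006,0,0,0,0.012,0,0,0,0.016,0,0,0,0.016,0,0,0,0.016,0,0,0]}}

```text
time_s: 31.72
tcp_pos: [0.5245, 0.1662, 0.0468]
eef_rot: [133.2, 90.0, 50.7]
contact_force: [-0.0, 0.3, -1.9]
gripper_width: 0.0136
```

{"op": "play_rows", "data": {"series": [0.014,0,0,0,0.012,0,0,0,0.01,0,0,0,0.006,0,0,0,0.003,0,0,0]}}

```text
time_s: 32.13
tcp_pos: [0.5242, 0.166, 0.0017]
eef_rot: [-61.8, 89.9, -144.3]
contact_force: [-0.1, -0.4, -1.0]
gripper_width: 0.0136
```

{"op": "play_rows", "data": {"series": [0.0015,0,0,0,0.001,0,0,0,0.001,0,0,0,0.001,0,0,0,0,0,0,0]}}

```text
time_s: 32.55
tcp_pos: [0.5248, 0.1664, -0.0015]
eef_rot: [118.4, 90.0, 36.0]
contact_force: [-0.4, 0.1, -1.5]
gripper_width: 0.0138
```

{"op": "play_rows", "data": {"series": [0.0005,0,0,0,0.0005,0,0,0,0.0005,0,0,0,0,0,0,0,0,0,0,0], "squeeze": 3}}

```text
time_s: 32.97
tcp_pos: [0.5246, 0.1663, -0.0032]
eef_rot: [106.7, 90.0, 24.3]
contact_force: [-0.6, -1.0, -0.8]
gripper_width: 0.0143
```

```bash
python3 look.py b23 150 110 270 230 150 210 290 330
```

```text
[ 0.5246  0.1663 -0.0032] [-0.38 -0.77  0.05] 0.0136 33.0667 [ 38.   20.5 -28.4  -0.  -41.1  59.6]
```

View pics/b23.png

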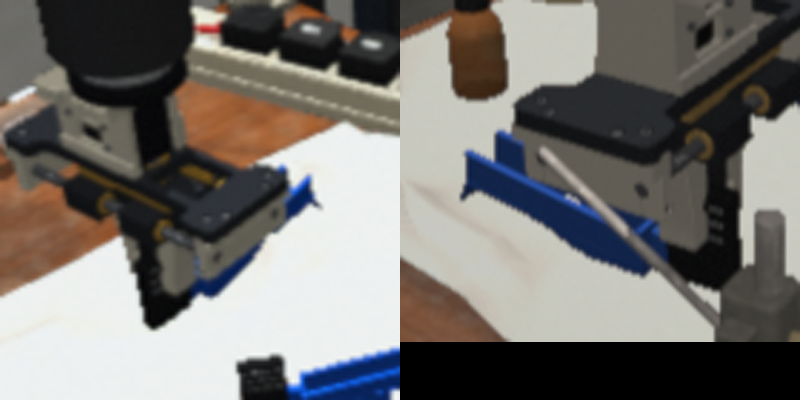

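{"op": "play_rows", "data": {"series": [0.0005,0,0,0,0.0005,0,0,0,0.0005,0,0,0,0.0005,0,0,0,0.0005,0,0,0]}}

```text
time_s: 33.48
tcp_pos: [0.525, 0.1664, -0.0054]
eef_rot: [100.2, 90.0, 17.8]
contact_force: [0.3, -1.1, 4.9]
gripper_width: 0.0136
```

{"op": "play_rows", "data": {"series": [0.0005,0,0,0,0.0005,0,0,0,0,0,0,0,0,0,0,0,0,0,0,0]}}

```text
time_s: 33.9
tcp_pos: [0.525, 0.1664, -0.0066]
eef_rot: [101.6, 90.0, 19.2]
contact_force: [1.9, -1.1, 3.7]
gripper_width: 0.0138
```

```bash
python3 look.py b24 150 110 270 230 150 210 290 330
```

```text
[ 0.525   0.1664 -0.0066] [ 0.88 -1.01  3.19] 0.014 34.0 [ 38.   20.8 -28.5   0.  -40.6  59.6]
```

View pics/b24.png

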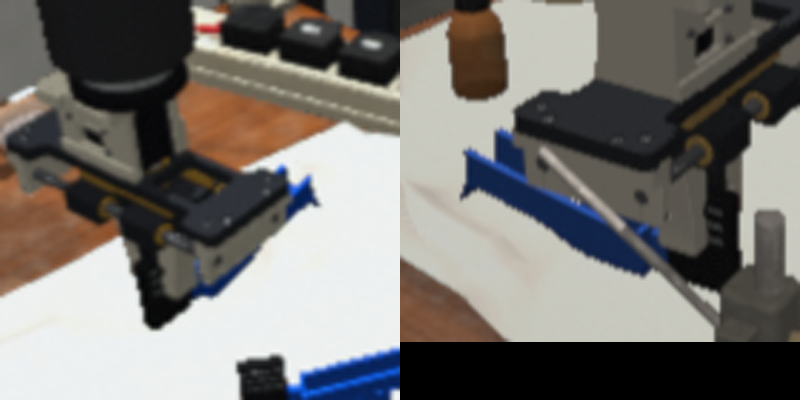

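Contact with the table (about +4 N). I'll open gently.

{"op": "play_rows", "data": {"series": [0,0,0,0,0,0,0,0,0,0,0,0,0,0,0,0,0,0,0,0], "jaw": 55}}

```text
time_s: 34.42
tcp_pos: [0.5243, 0.1662, -0.007]
eef_rot: [-73.8, 90.0, -156.2]
contact_force: [-0.1, 0.2, 0.4]
gripper_width: 0.0417
```

{"op": "play_rows", "data": {"series": [0,0,0,0,0,0,0,0,0,0,0,0,0,0,0,0,0,0,0,0]}}

```text
time_s: 34.83
tcp_pos: [0.5246, 0.1662, -0.0067]
eef_rot: [114.4, 90.0, 32.0]
contact_force: [-0.3, -0.5, -0.6]
gripper_width: 0.0483
```

```bash
python3 look.py b25 150 110 270 230 150 210 290 330
```

```text
[ 0.5246  0.1662 -0.0067] [-0.75 -0.27 -0.31] 0.0484 34.9333 [ 38.   20.8 -28.5  -0.  -40.7  59.6]
```

View pics/b25.png

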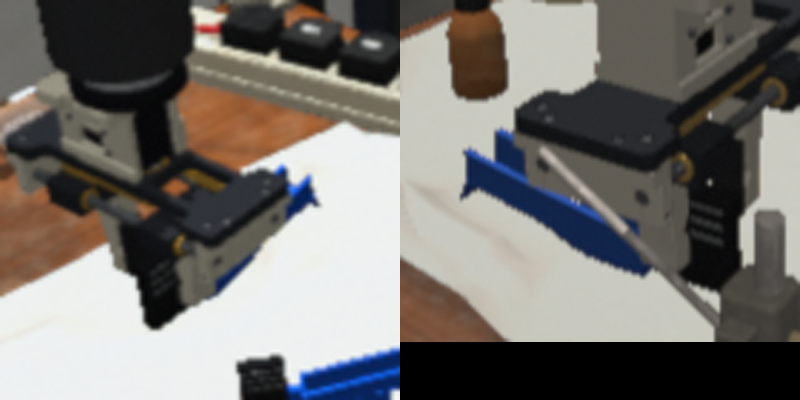

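Released and standing. Retreating straight up.

{"op": "play_rows", "data": {"series": [-0.004,0,0,0,-0.008,0,0,0,-0.015,0,0,0,-0.015,0,0,0,-0.02,0,0,0]}}

```text
time_s: 35.35
tcp_pos: [0.5241, 0.1659, 0.0558]
eef_rot: [-64.5, 89.9, -146.9]
contact_force: [0.9, 0.1, -0.1]
gripper_width: 0.0481
```

{"op": "play_rows", "data": {"series": [-0.025,0,0,0,-0.025,0,0,0,-0.025,0,0,0,-0.02,0,0,0,0,0,0,0]}}

```text
time_s: 35.77
tcp_pos: [0.5252, 0.1658, 0.1536]
eef_rot: [86.6, 89.8, 4.3]
contact_force: [1.0, -0.4, 1.2]
gripper_width: 0.048
```

```bash
python3 look.py b26 170 120 350 290 150 160 390 330
```

```text
[0.5247 0.1664 0.1514] [-0.01  0.9  -0.8 ] 0.0482 35.8667 [ 38.   10.4 -18.3  -0.  -61.2  59.6]
```

View pics/b26.png

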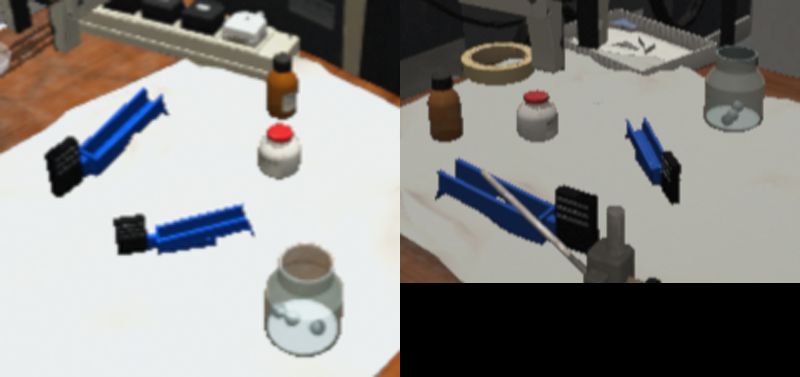

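The scoop is empty and level on the table, the three balls are in the bottle, the bottle and pot are where they started, and the arm is clear.

```bash
python3 - <<'E'
from plant import *
print(close_job())
E
```

```text
the job is handed in; nothing more can be done
None
```

All three balls are in the bottle, and the job is handed in at about 36 s of the 72 s allowed.

**What I did:** I gripped the larger scoop by its black grip and carried it level to the bottle. I lowered the lip about 7–10 mm inside the mouth. The tool cannot be commanded to tilt, so I cut the squeeze to 3 N. The scoop then rested its spout on the rim and pivoted in the pads as I slowly raised the grip, until the balls rolled in. I levelled it on the rim, regripped, and stood it back near where it started.

**Last checks:** The final scene and side pictures show:
- the balls inside the bottle and the scoop empty;
- the scoop standing level on the table;
- the bottle upright where it stood;
- the pot where it was;
- the gripper open and clear.

**What failed or disagreed:**
- **First grasp:** it closed on nothing. The cameras put the finger tips about 34 mm above the reported tool position. I trusted the cameras and went lower, and the second grasp held.
- **Rim position:** the scene and side cameras differed by several millimetres on the mouth centre. I used the scene value, which the two-camera position agreed with.
- **Set-down:** a contact force of about 4–5 N showed briefly when the scoop met the table.

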